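# Take the canister off the safety hook and set it in the blue seat of the rack

### The job

The sample canister hangs in a safety hook behind a sprung orange keeper. Hold it by its blue grip, press the keeper gently open with the canister's own bar, lift it out past the hook's nose without straining the hook, and set it down (no dropping) upright and fully home in the blue seat of the cream rack, then let go. Leave the jars and the other things on the bench as they are.

Things in the scene. Friction and masses are not known exactly. Their poses are not given: they have to be found in the camera images.
- canister: loose aluminium canister, 50 mm across, 60 mm high, 0.3 to 0.5 kg, with a rigid steel wire frame above it. Origin: centre of the underside; z up. Side wires 6 mm thick stand at y = +-32 mm, up to 190 mm. It hangs by its bar in the hook, anywhere along the throat, its x axis within 0.05 rad of the stand's
- canister_bar (a point): middle of the canister's round horizontal bar: 10 mm thick, along the canister's y, between the side wires, its axis 130 mm above the canister's origin and 70 mm above the canister's top. The prong is under this bar
- canister_grip (a point): centre of the canister's blue grip tab, 190 mm above its origin: 12 mm thick along the canister's x, 44 mm along y, 28 mm high. Take it from above, firmly, fingers closing along x (pressing at the bar, 60 mm lower, tries to tip it in the fingers)
- stand: fixed stand carrying hook and keeper; origin on the bench below the hook's middle setting; its -x axis (towards the robot) is the way out of the hook, y across, z up. Base 14 mm high, x 10 to 140 mm, 120 mm wide; post 34 mm wide, 198 mm high at x = 95 mm. The hook is strained if the canister presses on it or its keeper with over 12 N (30 N while it is being gripped where it hangs)
- hook_nominal (a point): point on the stand, 175 mm above its origin, height of the prong's top. The hook head is clamped by hand on its rod: its true middle lies up to 16 mm nearer or farther (stand x) than this; that is not reported, find it by feel. From the true middle: prong x -39 to +33 mm, 14 mm wide (y), 10 mm thick; back wall at x = +25 mm. The bar starts within 19 mm of it
- nose_nominal (a point): lip of the hook's flat nose at the middle setting (true one shifted as the head is): 17 mm towards -x of the hook's middle. The nose covers the throat from the back wall to here; underside 20 mm, top 28 mm above the prong's top. So the bar can rise 10 mm, then is caught, unless its centre is at least 22 mm out from the head's middle
- keeper_nominal (a point): hinge line (along y) of the orange keeper at the middle setting (shifted as the head is), 30.7 mm out, 2 mm below the prong's top. Flap 29 x 14 x 3 mm, leaning in to the nose. Pushing the bar to -x swings it out: spring about 1.5 to 4 N at a bar lifted 4 mm, then a firm stop with the bar's centre about 24.5 mm out from the head's middle. It shuts by itself
- hook_clear (a point): point 90 mm out (-x) from hook_nominal and 36 mm higher. A bar lifted 36 mm from its rest is over nose and keeper; now draw the canister out (-x) till its bar is here or farther, clear of the prong, before raising it more: its top is below the prong
- rack: fixed cream rack, 190 x 190 mm, top at 56 mm, four places at x, y = +-45 mm from its centre; origin: centre of its underside
- seat: fixed blue round seat in one of the rack's four places (which one varies): inside 58 mm across at the floor, widening a little at the rim; origin: centre of its underside, 8 mm above the bench; its inner floor is 4 mm and its rim 60 mm above its origin
- jar_white: loose amber jar, 57 mm across, 85 mm high, white cap, standing in one of the rack's places; origin: centre of its underside. Leave alone
- jar_green: loose amber jar, 57 mm across, 85 mm high, green cap, standing in one of the rack's places; origin: centre of its underside. Leave alone
- jar_black: loose amber jar, 57 mm across, 85 mm high, black cap, standing in one of the rack's places; origin: centre of its underside. Leave alone
- wash_bottle: loose white bottle, 64 mm across, 160 mm high, red cap; origin: centre of its underside. Leave alone
- beaker: loose glass beaker, 72 mm across, 85 mm high; origin: centre of its underside. Leave alone
- spatula: loose spatula lying flat, 180 mm long; origin at the middle of its underside. Leave alone
- stopper: loose red-brown rubber stopper, 36 mm across, 30 mm high; origin: centre of its underside. Leave alone
Not all that is in view belongs to the job. Leave any yellow look-alike of the canister alone.

How it is judged (in metres and radians):
On the way:
1. the canister is off the hook, held clear of the stand (horizontal distance between canister and hook_nominal above 0.085 m and height (world z) of canister above 0.05 m and contact force between canister and stand below 0.1 N), for 0.2 s.
At the end, for the whole second after the job is handed in: the canister stands released and at rest in the blue seat: centre within 7 mm of the seat's, underside within 4 mm of the seat's floor, tilted less than 0.08 rad (horizontal distance between canister and seat below 0.007 m and z of canister in the frame of seat below 0.008 m and angle between canister's own z axis and vertical below 0.08 rad and linear speed of canister below 0.02 m/s and contact force between the fingers and canister below 0.05 N); the robot touches nothing.
It fails at once if the hook is strained: canister and stand (hook, keeper) press on each other with more than 12 N once the canister is over 6 mm from where it hung, or with more than 30 N before that (contact force between canister and stand above 30 N or (contact force between canister and stand above 12 N and distance of canister from where it was at the start of the episode above 0.006 m)).
It fails at once if the canister is dropped (falls free at more than 0.4 m/s) (linear speed of canister above 0.4 m/s and contact force between the fingers and canister below 0.05 N).
It fails at once if a jar or other bystander is moved more than 20 mm or a standing one tipped (distance of any of jar_white, jar_green, jar_black, wash_bottle, beaker, spatula, stopper from where it was at the start of the episode above 0.02 m or angle between any of jar_white, jar_green, jar_black, wash_bottle, beaker, stopper's own z axis and vertical above 0.35 rad).
It also fails if it takes over 67 s, if anything falls off the work surface, if the arm or the gripper's body presses on something with over 40 N, if the wrist force passes 120 N, or if a joint passes its speed limit or range.

### The arm

A 6-joint arm with a two-finger parallel gripper is mounted at the origin on the work surface. World frame = base frame: x ahead of the robot, y to its left, z up, the work surface at z = 0. Lengths are in mm, angles in rad, forces in N, time in s.
With the tool pointing down it reaches from about 275 to 750 mm from the base axis. Payload 10.2 kg.
Tool frame: the origin (TCP) lies at the very end of the fingers, on their centre line; the grasp point (between the pads) lies 19 mm behind it; y points along the fingers, x is the direction in which the jaws open and shut, and the axes are right-handed (so a half turn about y gives the same grasp; the last joint's range is limited). The gripper opens to 85 mm and grips with 20 to 120 N. Pads are 22 mm wide; open, the fingers measure 114 mm over their backs; the gripper's body (76 mm by 85 mm) begins 54 mm behind the grasp point. The pads swing forward as they close: fully open they stand 13 mm farther back than shut.
Start: joints at [-1.389, 0.313, 1.498, -0, 1.331, -0.223], TCP at [206.751, -482.582, 231.294] pointing down, gripper open.
Joint ranges: [-2.94, 2.94], [-0.97, 2.17], [0.19, 2.56], [-1.23, 4.37], [0.02, 3.11], [-2.88, 2.88]. Speed limits (rad/s): [2.39, 2.39, 3.01, 3.14, 3.14, 3.14].

### API

Orientations are given as a unit quaternion [w, x, y, z].
In Python, from rig import telemetry, imaging, ctrl gives the robot as it stands.
- The arm moves only by the shell command python3 -m handwheel 'ROWS' [FORCE]. ROWS is JSON, a list of rows, each an object with "delta_pos": the shift along the tool's x, y, z in cm, a list of three; "twist": the turn, a rotation vector about the tool's x, y, z in rad, a list of three; "jaw": the opening, from 0 (shut) to 1 (fully open). A call has exactly 10 rows; each row is the pose to reach, as a shift and turn from the pose commanded when the call began, along the tool's axes at that moment; what a row does not reach only later rows make up. A row lasts 1/12 s, in which the tool goes at most 41.7 mm and 7.16 degrees, less where a joint would pass 70% of its speed; a pose out of reach is approached as far as the arm can. A call with a gripper value outside its range is refused whole. The fingers move at their own pace and stop on an object; FORCE is the grip in N (left out, the last holds). Time passes only in rows, so rows that repeat a pose let the fingers close, or fill a call up. It gives the time, the measured TCP pose, the force and the opening at its end, in the units of the state.
- telemetry.sense(): the state, without advancing time (a new reading comes with each control period).
- imaging.capture(name): name is "scene" or "top"; returns a dict with "frame" (400x640x3 uint8, red, green, blue), "z_map" (400x640 float32, mm along the optical axis (not along the pixel's ray), 0 where there is no reading), "fx", "fy", "cx", "cy" (pixels), "rvec" (rotation vector, rad) and "tvec" (3), from world to camera coordinates, as OpenCV has them. Camera axes: x right, y down, z forward; pixel columns grow to the right and rows downward; lengths in mm; the calibration is good to about 2 mm. A picture is of the moment at which its call begins.
- ctrl.finish_job(): hands the job in, once; it reports no verdict.
The state is a dict: "time_s": time; "joints": joint angles; "dq": joint speeds; "tau": joint torques, N m; "eef_pos": TCP position; "ee_rot": TCP orientation; "force": force on the tool from outside, world axes, zero at the start; "wrist_torque": the same for the moment, N m; "grip_width": opening from 0.0 (shut) to 1.0 (fully open).
Only numpy, scipy, OpenCV 4.12 (cv2) and the standard library are available. Lean on these libraries where they do the work, as an engineer would, in place of code of your own. Each camera call takes 0.05 s, during which the arm holds its last target.

## Working session

There is one attempt and no reset: what is moved stays moved. The work goes in short steps, Python scripts to look and compute and a shell command to move; the robot and the scene stay as the last step left them, time stands still between calls to the robot, and variables do not carry over. Pictures are saved under pics/ and viewed, and the job is handed in when it is done.

```bash
mkdir -p pics; ls
cat > h.py <<'E'
import numpy as np, cv2
from rig import telemetry, imaging, ctrl
def cam(n):
    c=imaging.capture(n); np.savez('pics/%s.npz'%n,**c); return c
def load(n): 
    d=np.load('pics/%s.npz'%n); return {k:d[k] for k in d}
def Rt(c):
    R=cv2.Rodrigues(np.array(c['rvec'],float))[0]; return R,np.array(c['tvec'],float).ravel()
def cloud(c):
    R,t=Rt(c); z=c['z_map'].astype(float); v,u=np.mgrid[0:z.shape[0],0:z.shape[1]]
    P=np.dstack([(u-c['cx'])/c['fx']*z,(v-c['cy'])/c['fy']*z,z]); W=(P-t)@R; W[z==0]=np.nan; return W
def ray(c,u,v,h):
    R,t=Rt(c); o=-R.T@t; d=R.T@np.array([(u-c['cx'])/c['fx'],(v-c['cy'])/c['fy'],1.]); return o+d*(h-o[2])/d[2]
def proj(c,p):
    R,t=Rt(c); q=R@np.array(p,float)+t; return c['fx']*q[0]/q[2]+c['cx'],c['fy']*q[1]/q[2]+c['cy']
E
python3 - <<'E'
from h import *
s=telemetry.sense(); print({k:np.round(v,3) for k,v in s.items()})
for n in('scene','top'):
    c=cam(n); cv2.imwrite(f'pics/{n}0.png',c['frame'][:,:,::-1]); R,t=Rt(c); print(n,-R.T@t,R[2],c['fx'],c['cx'],c['cy'])
E
```

```text
pics
{'time_s': np.float64(0.0), 'joints': array([-1.389,  0.313,  1.498, -0.   ,  1.331, -0.223]), 'dq': array([-0.001,  0.001,  0.002,  0.003,  0.002, -0.002]), 'tau': array([-0.0000e+00, -4.1227e+01, -2.5974e+01, -0.0000e+00,  4.0000e-03,
        0.0000e+00]), 'eef_pos': array([ 206.698, -482.314,  230.749]), 'ee_rot': array([ 0.591, -0.59 ,  0.39 , -0.389]), 'force': array([ 0.202, -0.205,  0.508]), 'wrist_torque': array([-0.008, -0.022, -0.065]), 'grip_width': np.float64(1.001)}
scene [1403.53149015  -11.01505081  820.70346853] [-0.80836296 -0.00834125 -0.58862531] 385.02895127773206 318.2590182614297 200.11805993109968
top [ 167.46662838   -8.26472386 1816.87516482] [ 0.21562524 -0.01361041 -0.97638134] 510.6606999312704 316.534601433498 196.63107925771612
```

View pics/scene0.png

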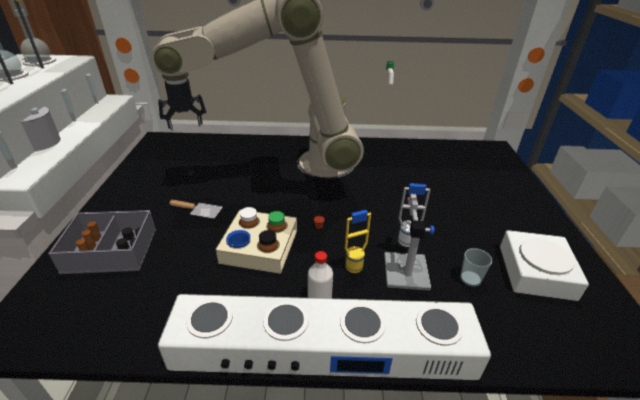

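View pics/top0.png

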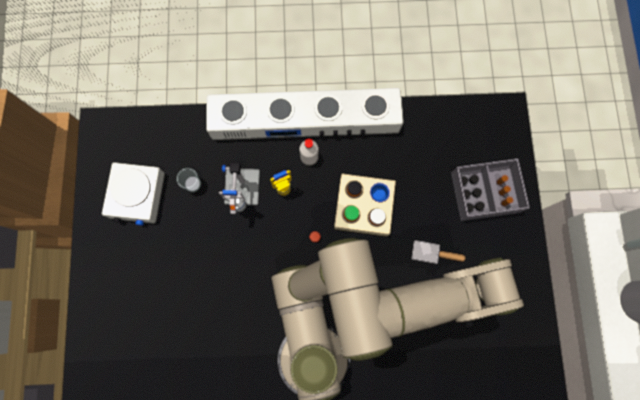

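The scene shows two blue-gripped frames. One is silver, hanging in the stand with its grip at scene (418,188) and top (235,190). The other is the yellow look-alike, grip at scene (360,216) and top (283,178). The silver one fits the description: aluminium and hanging in the hook. The blue seat is at scene (238,239) and top (380,191). I'll enlarge the view to confirm.

Run:
```python
from h import *
a=load('scene')['frame'][170:300,330:510,::-1]; b=load('top')['frame'][150:220,170:300,::-1]
cv2.imwrite('pics/crop_s.png',cv2.resize(a,None,fx=4.4,fy=4.4,interpolation=cv2.INTER_CUBIC))
cv2.imwrite('pics/crop_t.png',cv2.resize(b,None,fx=6,fy=6,interpolation=cv2.INTER_CUBIC))
for n in('scene','top'):
    c=load(n); W=cloud(c); hsv=cv2.cvtColor(c['frame'],cv2.COLOR_RGB2HSV)
    m=cv2.inRange(hsv,(105,150,60),(125,255,255)); k,l,st,ce=cv2.connectedComponentsWithStats(m)
    for i in range(1,k):
        if st[i,4]>8 : 
            w=W[l==i]; print(n,st[i],ce[i].round(1),np.nanmedian(w,0).round(),np.nanmin(w,0).round(),np.nanmax(w,0).round())
```

```text
scene [ 586   68   54   73 2448] [617.4  96.1] [-141. 1167.  256.] [-467. 1153.  159.] [  86. 1340.  328.]
scene [588 130  31  19 277] [600.3 141.5] [-298. 1322.  -27.] [-313. 1274.  -57.] [-286. 1432.   38.]
scene [408 183  19  12 186] [417.2 188.1] [544. 249. 240.] [136. 224.  -8.] [549. 395. 253.]
scene [351 209  17  15 178] [359.  215.8] [607.  92. 189.] [319.  68.  -6.] [619. 151. 204.]
scene [430 225   5   9  39] [432.  228.9] [642. 275. 182.] [396. 270.  -4.] [650. 369. 188.]
scene [227 231  22  16 292] [237.8 238.4] [ 538. -260.   48.] [ 529. -286.    9.] [ 597. -220.   68.]
scene [331 356  61  17 373] [360.  362.6] [943.  78.  70.] [940.  18.  24.] [946. 145.  83.]
top [628   0  12  63 402] [635.4  21.2] [ 1608. -1777.  -629.] [ 1372. -1797.  -678.] [ 1743. -1760.  -558.]
top [266 131   4   5  14] [267.8 133.1] [800. 134.  55.] [796. 128.  35.] [801. 141.  76.]
top [273 131  19   1  19] [282. 131.] [800.  82.  71.] [797.  49.  68.] [802. 114.  82.]
top [296 130   4   4  13] [297.8 131.5] [800.  25.  63.] [797.  20.  37.] [802.  32.  78.]
top [221 164   5   8  24] [223.2 167.5] [639. 274. 189.] [628. 268.  -3.] [705. 314. 201.]
top [273 170  13   9  66] [279.6 173.9] [605.  88. 202.] [593.  69.  -7.] [675. 122. 212.]
top [371 184  18  17 235] [379.4 192.2] [ 572. -261.   16.] [ 533. -286.   -3.] [ 594. -224.   72.]
top [222 189  14   6  51] [228.7 192. ] [538. 244. 253.] [533. 224.  -7.] [613. 312. 260.]
top [135 220   9   6  36] [138.9 222.4] [493. 596.  44.] [485. 583.  -5.] [502. 623.  55.]
```

View pics/crop_s.png

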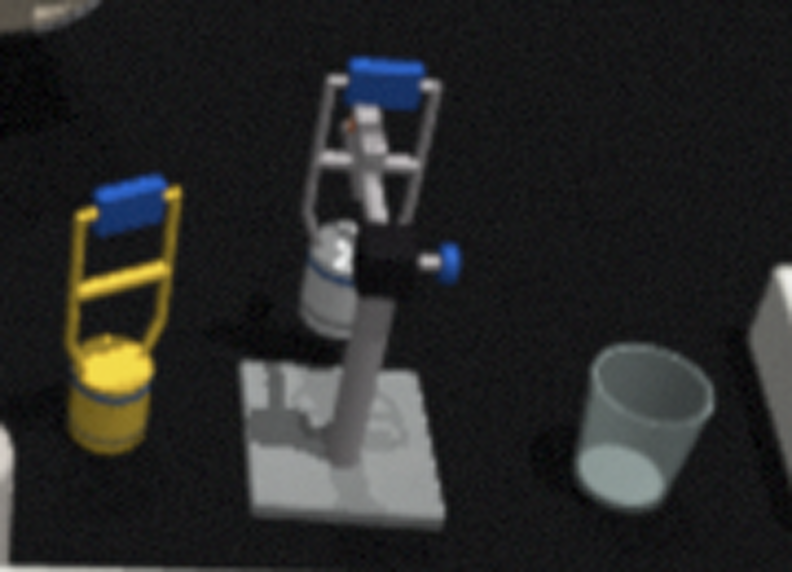

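View pics/crop_t.png

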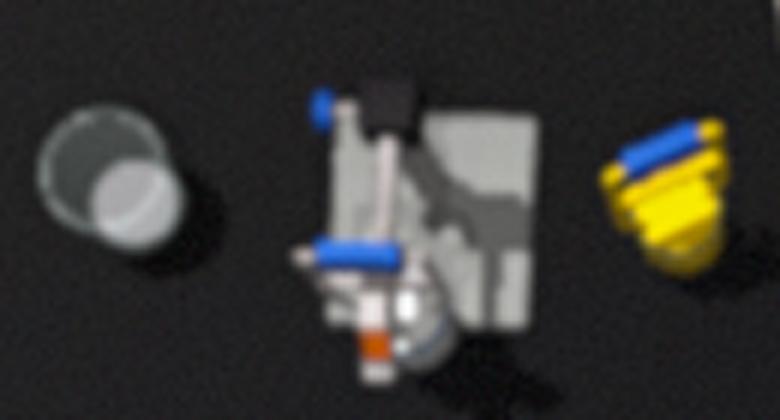

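The crops confirm it. The silver canister hangs on the hook, with its grip at scene (417,188), and the yellow one stands on the bench. Next I'll measure the grip, stand direction and seat.

Run:
```python
from h import *
from scipy.spatial.transform import Rotation as Ro
T=load('top');S=load('scene')
s=telemetry.sense(); q=s['ee_rot']; print(Ro.from_quat([q[1],q[2],q[3],q[0]]).as_matrix().round(4))
for n,c,box in(('scene',S,(400,178,432,200)),('top',T,(215,185,240,200))):
    hsv=cv2.cvtColor(c['frame'],cv2.COLOR_RGB2HSV); m=cv2.inRange(hsv,(100,110,40),(130,255,255))
    k=np.zeros_like(m); x0,y0,x1,y1=box; k[y0:y1,x0:x1]=m[y0:y1,x0:x1]
    pts=cv2.findNonZero(k)[:,0]; r=cv2.minAreaRect(pts); bx=cv2.boxPoints(r); print(n,len(pts),r)
    for p in bx: print('  ',p.round(1),ray(c,*p,254)[:2].round(1),ray(c,*p,226)[:2].round(1))
    W=cloud(c); w=W[k>0]; w=w[w[:,2]>220]; print(w.mean(0).round(1),np.percentile(w,[5,50,95],axis=0).round(1))
    print(n,'per z'); 
    for a in range(224,264,6):
        ww=w[(w[:,2]>=a)&(w[:,2]<a+6)]
        if len(ww): print(a,len(ww),np.median(ww,0).round(1))
    # y-slope
    print(np.polyfit(w[:,1],w[:,0],1))
# base: cloud z 8..20 
for n,c in(('scene',S),('top',T)):
    W=cloud(c); m=((np.abs(W[...,2]-14)<6)&(np.abs(W[...,0]-620)<110)&(np.abs(W[...,1]-230)<100)).astype(np.uint8)
    k,l,st,ce=cv2.connectedComponentsWithStats(m); i=1+st[1:,4].argmax(); w=W[l==i]
    r=cv2.minAreaRect(w[:,:2].astype(np.float32)); print(n,'base',len(w),r,cv2.boxPoints(r).round())
# rack top
for n,c in(('scene',S),('top',T)):
    W=cloud(c); m=((np.abs(W[...,2]-56)<6)&(np.abs(W[...,0]-530)<150)&(np.abs(W[...,1]+210)<150)).astype(np.uint8)
    k,l,st,ce=cv2.connectedComponentsWithStats(m); i=1+st[1:,4].argmax(); w=W[l==i]
    r=cv2.minAreaRect(w[:,:2].astype(np.float32)); print(n,'rack',len(w),r)
    hsv=cv2.cvtColor(c['frame'],cv2.COLOR_RGB2HSV); m=cv2.inRange(hsv,(105,130,40),(125,255,255))
    k,l,st,ce=cv2.connectedComponentsWithStats(m)
    for i in range(1,k):
        w=np.nanmedian(W[l==i],0)
        if st[i,4]>100 and abs(w[1]+260)<40 and abs(w[0]-560)<50:
            cnt=cv2.convexHull(cv2.findNonZero((l==i).astype(np.uint8))); e=cv2.fitEllipse(cnt); M=cv2.moments(cnt)
            print('seat',e,ray(c,*e[0],68).round(1),ray(c,M['m10']/M['m00'],M['m01']/M['m00'],68).round(1))
            P=np.array([ray(c,*p[0],68)[:2] for p in cnt]).astype(np.float32); print(cv2.minEnclosingCircle(P),cv2.fitEllipse(P))
```

```text
[[ 3.938e-01 -2.000e-04  9.192e-01]
 [-9.192e-01  1.100e-03  3.938e-01]
 [-1.100e-03 -1.000e+00  3.000e-04]]
scene 204 ((416.7418518066406, 188.34017944335938), (18.197683334350586, 12.131789207458496), 5.19442892074585)
   [407.1 193.6] [585.9 209.3] [545.5 220.2]
   [408.2 181.5] [528.6 221.6] [485.3 233.1]
   [426.4 183.1] [534.3 269.3] [491.3 283.1]
   [425.3 195.2] [591.1 254.9] [551. 268.]
[544.1 244.6 241.1] [[536.  224.9 226.7]
 [544.9 244.8 241.7]
 [548.  264.  251.9]]
scene per z
224 21 [545.3 246.7 227.5]
230 32 [545.2 243.9 232.6]
236 29 [545.7 244.5 239.1]
242 29 [545.3 241.4 244.7]
248 54 [542.2 245.5 251. ]
[8.31997213e-02 5.23779300e+02]
top 69 ((229.0, 191.5), (5.0, 14.0), 90.0)
   [222. 189.] [549.  265.7] [555.8 270.6]
   [236. 189.] [547.2 221.8] [554.1 225.9]
   [236. 194.] [531.1 221.9] [537.6 226.1]
   [222. 194.] [532.9 265.8] [539.4 270.7]
[538.4 243.4 252. ] [[533.8 223.7 239.6]
 [537.7 244.5 253.9]
 [545.  262.3 259.7]]
top per z
236 6 [535.1 241.4 238.8]
242 8 [534.2 246.8 245.1]
248 18 [540.5 242.7 251.1]
254 29 [538.  243.6 256. ]
260 2 [539.5 236.3 261.
[... 526 characters left out ...]
00097656), (16.59480094909668, 22.643972396850586), 79.28101348876953) [ 569.4 -250.9   68. ] [ 569. -251.   68.]
((568.0972900390625, -249.97781372070312), 36.08277893066406) ((568.405517578125, -250.936767578125), (64.27986145019531, 73.54949188232422), 103.79281616210938)
top rack 1491 ((525.83544921875, -202.1087188720703), (190.52645874023438, 191.5522003173828), 80.10545349121094)
seat ((379.49359130859375, 192.224609375), (17.241579055786133, 17.56154441833496), 130.4395294189453) [ 560.7 -254.5   68. ] [ 560.4 -254.6   68. ]
((560.8088989257812, -254.02980041503906), 31.688671112060547) ((560.8348388671875, -254.52099609375), (61.24604797363281, 62.77124786376953), 75.56753540039062)
```

```bash
cat > plan.py <<'E'
import sys
from h import *
from scipy.spatial.transform import Rotation as Ro
def plan(x,y,z,yaw):
    """delta (tool cm) and twist from measured pose to TCP x,y,z with tool x at yaw, tool y down"""
    s=telemetry.sense(); q=s['ee_rot']; R=Ro.from_quat([q[1],q[2],q[3],q[0]])
    c,n=np.cos(yaw),np.sin(yaw); T=np.array([[c,0,-n],[n,0,c],[0,-1,0]]); T[:,2]=np.cross(T[:,0],T[:,1])
    print('t',round(s['time_s'],2),'pos',s['eef_pos'].round(1),'F',s['force'].round(2),'M',s['wrist_torque'].round(2),'g',round(float(s['grip_width']),3),'q',s['joints'].round(2))
    print('delta_cm',(R.inv().apply(np.array([x,y,z])-s['eef_pos'])/10).round(3),'twist',(R.inv()*Ro.from_matrix(T)).as_rotvec().round(4))
if __name__=='__main__': plan(*map(float,sys.argv[1:5]))
E
python3 plan.py 540 244 340 -0.07
```

```text
t 0.1 pos [ 206.7 -482.3  230.8] F [-0.84  0.01  0.13] M [0.02 0.   0.04] g 1.0 q [-1.39  0.31  1.5   0.    1.33 -0.22]
delta_cm [-53.652 -10.844  59.243] twist [-8.000e-04 -1.096e+00 -9.000e-04]
```

```bash
python3 -m handwheel '[{"delta_pos":[-1,-4,1],"twist":[0,-0.05,0],"jaw":1},{"delta_pos":[-3,-8,3],"twist":[0,-0.12,0],"jaw":1},{"delta_pos":[-5.5,-10.8,6],"twist":[0,-0.2,0],"jaw":1},{"delta_pos":[-8,-10.8,9],"twist":[0,-0.28,0],"jaw":1},{"delta_pos":[-10.5,-10.8,12],"twist":[0,-0.36,0],"jaw":1},{"delta_pos":[-13.5,-10.8,15],"twist":[0,-0.44,0],"jaw":1},{"delta_pos":[-16.5,-10.8,18],"twist":[0,-0.52,0],"jaw":1},{"delta_pos":[-19.5,-10.8,21],"twist":[0,-0.6,0],"jaw":1},{"delta_pos":[-22.5,-10.8,24.5],"twist":[0,-0.68,0],"jaw":1},{"delta_pos":[-25,-10.8,27.5],"twist":[0,-0.76,0],"jaw":1}]'; python3 plan.py 540 244 340 -0.07
```

```text
time_s: 0.93
eef_pos: [356.5, -151.8, 339.3]
ee_rot: [-0.693, 0.693, -0.141, 0.141]
force: [1.6, -1.2, -0.5]
grip_width: 0.997
t 0.93 pos [ 356.5 -151.8  339.3] F [ 1.62 -1.24 -0.48] M [-0.    0.01  0.01] g 0.997 q [-0.71 -0.06  1.65  0.    1.56 -0.3 ]
delta_cm [ 1.377 -0.07  43.603] twist [ 1.000e-04 -3.327e-01  2.000e-04]
```

```bash
python3 -m handwheel '[{"delta_pos":[0,0,3.8],"twist":[0,-0.05,0],"jaw":1},{"delta_pos":[0,0,7.6],"twist":[0,-0.1,0],"jaw":1},{"delta_pos":[0,0,11.4],"twist":[0,-0.15,0],"jaw":1},{"delta_pos":[0.3,0,15],"twist":[0,-0.2,0],"jaw":1},{"delta_pos":[0.5,0,19],"twist":[0,-0.25,0],"jaw":1},{"delta_pos":[0.8,0,23],"twist":[0,-0.3,0],"jaw":1},{"delta_pos":[1,0,27],"twist":[0,-0.33,0],"jaw":1},{"delta_pos":[1.3,0,31],"twist":[0,-0.33,0],"jaw":1},{"delta_pos":[1.3,0,35],"twist":[0,-0.33,0],"jaw":1},{"delta_pos":[1.3,0,38],"twist":[0,-0.33,0],"jaw":1}]'; python3 plan.py 540 244 300 -0.07
python3 -m handwheel '[{"delta_pos":[0,0.3,1],"twist":[0,0,0],"jaw":1},{"delta_pos":[0,0.5,2],"twist":[0,0,0],"jaw":1},{"delta_pos":[0,0.8,3],"twist":[0,0,0],"jaw":1},{"delta_pos":[0,1,4],"twist":[0,0,0],"jaw":1},{"delta_pos":[0,1.5,4.5],"twist":[0,0,0],"jaw":1},{"delta_pos":[0,2,4.8],"twist":[0,0,0],"jaw":1},{"delta_pos":[0,2,4.8],"twist":[0,0,0],"jaw":1},{"delta_pos":[0,2,4.8],"twist":[0,0,0],"jaw":1},{"delta_pos":[0,2,4.8],"twist":[0,0,0],"jaw":1},{"delta_pos":[0,2,4.8],"twist":[0,0,0],"jaw":1}]'; python3 plan.py 540 244 221 -0.07
python3 - <<'E'
from h import *
for n in('scene','top'):
    c=cam(n); x0,y0=(350,120) if n=='scene' else (160,120)
    cv2.imwrite(f'pics/{n}1.png',cv2.resize(c['frame'][y0:y0+140,x0:x0+150,::-1],None,fx=4,fy=4,interpolation=cv2.INTER_CUBIC))
E
```

```text
time_s: 1.77
eef_pos: [518.8, 193.0, 338.5]
ee_rot: [0.707, -0.707, 0.027, -0.026]
force: [0.9, -0.3, -0.6]
grip_width: 1.004
t 1.77 pos [518.8 193.  338.5] F [ 0.94 -0.35 -0.65] M [-0.04 -0.01  0.02] g 1.004 q [0.14 0.33 1.2  0.   1.61 0.22]
delta_cm [1.738 3.852 5.24 ] twist [-0.0001 -0.0046 -0.0012]
time_s: 2.6
eef_pos: [522.2, 237.6, 319.6]
ee_rot: [0.707, -0.707, 0.027, -0.027]
force: [-0.5, 0.3, -0.1]
grip_width: 1.0
t 2.6 pos [522.2 237.6 319.6] F [-0.54  0.31 -0.12] M [-0.01  0.05  0.01] g 1.0 q [ 0.22  0.38  1.18 -0.    1.58  0.3 ]
delta_cm [1.725 9.865 0.774] twist [-0.0001 -0.0066  0.0006]
```

View pics/scene1.png

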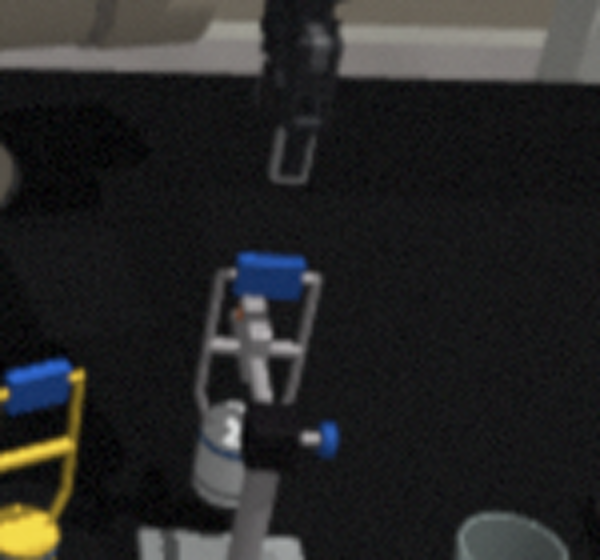

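View pics/top1.png

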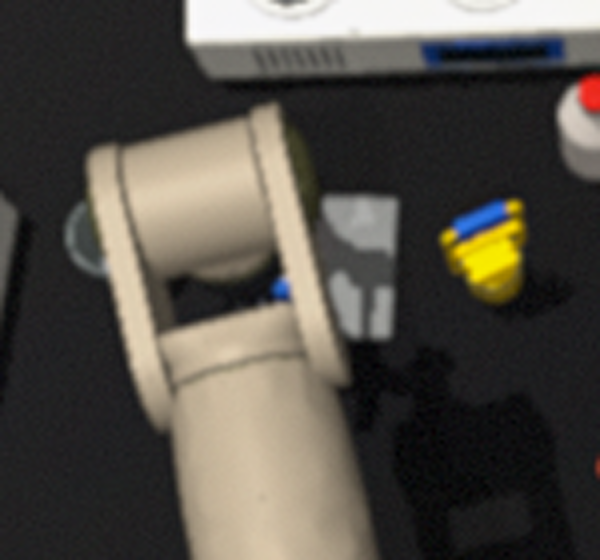

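Run:
```python
from h import *
c=load('scene'); p=telemetry.sense()['eef_pos']
for d in(57-14,-43,0): print(proj(c,p+[d,0,13]),proj(c,p+[d,0,0]))
W=cloud(c); w=W[155:166,418:430].reshape(-1,3); print(w[w[:,2]>250].round(0)[::4])
```

```text
(np.float64(421.97546064276736), np.float64(163.38367490447914)) (np.float64(421.06898197570365), np.float64(167.84118617634607))
(np.float64(415.7249939814122), np.float64(146.9918491068936)) (np.float64(414.9250846535199), np.float64(151.2720282244598))
(np.float64(418.74134811451506), np.float64(154.9022267110723)) (np.float64(417.8908250574374), np.float64(159.27017966155663))
[[572. 224. 360.]
 [580. 232. 365.]
 [579. 241. 365.]
 [576. 229. 359.]
 [577. 238. 360.]
 [572. 225. 354.]
 [578. 233. 358.]
 [570. 245. 354.]
 [578. 229. 355.]
 [580. 238. 356.]
 [572. 226. 349.]
 [578. 234. 352.]
 [573. 246. 350.]
 [580. 229. 351.]
 [578. 240. 350.]
 [570. 228. 342.]
 [574. 236. 345.]
 [572. 247. 344.]
 [578. 231. 344.]
 [579. 240. 345.]
 [580. 228. 342.]
 [580. 238. 343.]
 [572. 229. 335.]
 [576. 237. 337.]
 [571. 230. 331.]
 [571. 239. 331.]]
```

```bash
python3 -m handwheel '[{"delta_pos":[0.9,0,0.4],"twist":[0,0,0],"jaw":1},{"delta_pos":[1.7,0.3,0.8],"twist":[0,-0.006,0],"jaw":1},{"delta_pos":[1.7,1.5,0.8],"twist":[0,-0.006,0],"jaw":1},{"delta_pos":[1.7,3,0.8],"twist":[0,-0.006,0],"jaw":1},{"delta_pos":[1.7,4.5,0.8],"twist":[0,-0.006,0],"jaw":1},{"delta_pos":[1.7,6,0.8],"twist":[0,-0.006,0],"jaw":1},{"delta_pos":[1.7,7.5,0.8],"twist":[0,-0.006,0],"jaw":1},{"delta_pos":[1.7,8.7,0.8],"twist":[0,-0.006,0],"jaw":1},{"delta_pos":[1.7,9.5,0.8],"twist":[0,-0.006,0],"jaw":1},{"delta_pos":[1.7,9.8,0.8],"twist":[0,-0.006,0],"jaw":1}]'; python3 plan.py 540 244 221 -0.07
python3 - <<'E'
from h import *
c=cam('scene'); x0,y0=(350,120)
cv2.imwrite('pics/scene2.png',cv2.resize(c['frame'][y0:y0+140,x0:x0+150,::-1],None,fx=4,fy=4,interpolation=cv2.INTER_CUBIC))
E
```

```text
time_s: 3.53
eef_pos: [539.3, 244.5, 220.2]
ee_rot: [-0.707, 0.707, -0.025, 0.024]
force: [-0.7, 0.0, 0.0]
grip_width: 1.0
t 3.53 pos [539.3 244.5 220.2] F [-0.66  0.02  0.01] M [-0.02 -0.04 -0.01] g 1.0 q [0.23 0.47 1.3  0.   1.37 0.3 ]
delta_cm [ 0.072 -0.078 -0.045] twist [ 0.0005 -0.0002 -0.0016]
```

View pics/scene2.png

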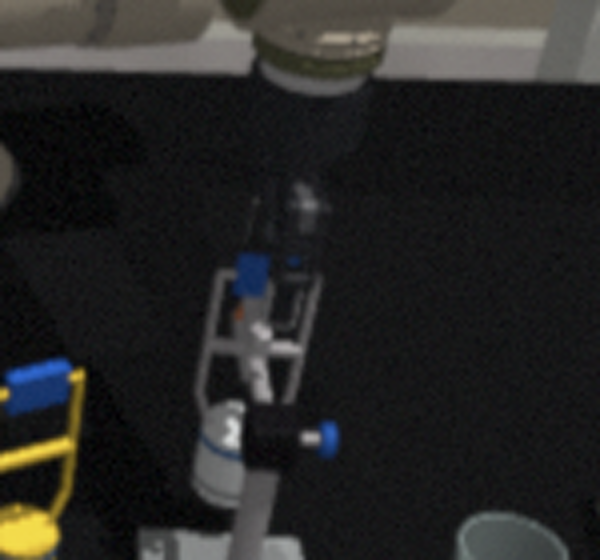

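Run:
```python
from h import *
c=load('scene')
for p in([579,244.5,245],[579,233.5,233],[579,255.5,233],[546,244.5,240],[546,222.5,240],[546,266.5,240]):
    u,v=proj(c,p); print(p,((u-350)*4,(v-120)*4))
W=cloud(c); w=W[180:200,412:430].reshape(-1,3); print(w[(w[:,2]>225)&(w[:,0]>565)].round(0)[::5])
```

```text
[579, 244.5, 245] (np.float64(278.82661828587015), np.float64(300.92698077854834))
[579, 233.5, 233] (np.float64(258.8783124377612), np.float64(315.3895006786655))
[579, 255.5, 233] (np.float64(292.4739458751278), np.float64(316.30664662871357))
[546, 244.5, 240] (np.float64(268.1862623490965), np.float64(278.568242365502))
[546, 222.5, 240] (np.float64(235.33144261256143), np.float64(277.67790614349053))
[546, 266.5, 240] (np.float64(301.0527584939264), np.float64(279.4588950077323))
[[575. 228. 289.]
 [611. 230. 313.]
 [609. 243. 312.]
 [584. 234. 292.]
 [608. 239. 308.]
 [613. 249. 312.]
 [610. 234. 307.]
 [612. 245. 308.]
 [609. 230. 302.]
 [610. 241. 304.]
 [589. 231. 287.]
 [581. 251. 281.]
 [581. 231. 278.]
 [582. 252. 279.]
 [583. 232. 276.]
 [591. 242. 282.]
 [606. 249. 292.]
 [607. 230. 289.]
 [599. 245. 284.]
 [614. 252. 295.]
 [612. 234. 290.]
 [610. 246. 289.]
 [606. 229. 282.]
 [613. 239. 288.]
 [614. 251. 289.]
 [613. 232. 285.]
 [612. 245. 284.]
 [589. 232. 265.]
 [613. 237. 282.]
 [615. 249. 283.]
 [596. 238. 267.]
 [614. 245. 280.]
 [588. 234. 258.]
 [596. 246. 264.]
 [590. 236. 256.]
 [598. 249. 262.]
 [597. 237. 258.]
 [590. 252. 254.]
 [596. 240. 255.]
 [590. 233. 247.]
 [595. 244. 251.]
 [589. 233. 243.]
 [595. 244. 248.]
 [590. 234. 240.]
 [595. 245. 244.]]
```

```bash
python3 -m handwheel '[{"delta_pos":[0,0,0],"twist":[0,0,0],"jaw":0.8},{"delta_pos":[0,0,0],"twist":[0,0,0],"jaw":0.6},{"delta_pos":[0,0,0],"twist":[0,0,0],"jaw":0.45},{"delta_pos":[0,0,0],"twist":[0,0,0],"jaw":0.35},{"delta_pos":[0,0,0],"twist":[0,0,0],"jaw":0.25},{"delta_pos":[0,0,0],"twist":[0,0,0],"jaw":0.2},{"delta_pos":[0,0,0],"twist":[0,0,0],"jaw":0.15},{"delta_pos":[0,0,0],"twist":[0,0,0],"jaw":0.1},{"delta_pos":[0,0,0],"twist":[0,0,0],"jaw":0.05},{"delta_pos":[0,0,0],"twist":[0,0,0],"jaw":0}]' 40;  python3 -m handwheel '[{"delta_pos":[0,0,0],"twist":[0,0,0],"jaw":0},{"delta_pos":[0,0,0],"twist":[0,0,0],"jaw":0},{"delta_pos":[0,0,0],"twist":[0,0,0],"jaw":0},{"delta_pos":[0,0,0],"twist":[0,0,0],"jaw":0},{"delta_pos":[0,0,0],"twist":[0,0,0],"jaw":0},{"delta_pos":[0,0,0],"twist":[0,0,0],"jaw":0},{"delta_pos":[0,0,0],"twist":[0,0,0],"jaw":0},{"delta_pos":[0,0,0],"twist":[0,0,0],"jaw":0},{"delta_pos":[0,0,0],"twist":[0,0,0],"jaw":0},{"delta_pos":[0,0,0],"twist":[0,0,0],"jaw":0}]' 100; python3 plan.py 540 244 221 -0.057
```

```text
time_s: 4.42
eef_pos: [539.5, 244.7, 221.4]
ee_rot: [0.707, -0.707, 0.025, -0.025]
force: [-1.7, -0.4, 2.5]
grip_width: 0.134
time_s: 5.25
eef_pos: [539.6, 244.7, 221.5]
ee_rot: [0.707, -0.707, 0.025, -0.025]
force: [-3.7, 0.2, 5.8]
grip_width: 0.125
t 5.25 pos [539.6 244.7 221.5] F [-3.66  0.17  5.8 ] M [-0.05  0.63 -0.01] g 0.125 q [0.23 0.47 1.3  0.   1.37 0.3 ]
delta_cm [ 0.049  0.049 -0.068] twist [-0.0001 -0.013   0.    ]
```

```bash
python3 -m handwheel '[{"delta_pos":[0,-0.05,0],"twist":[0,0,0],"jaw":0},{"delta_pos":[0,-0.1,0],"twist":[0,0,0],"jaw":0},{"delta_pos":[0,-0.15,0],"twist":[0,0,0],"jaw":0},{"delta_pos":[0,-0.2,0],"twist":[0,0,0],"jaw":0},{"delta_pos":[0,-0.25,0],"twist":[0,0,0],"jaw":0},{"delta_pos":[0,-0.3,0],"twist":[0,0,0],"jaw":0},{"delta_pos":[0,-0.35,0],"twist":[0,0,0],"jaw":0},{"delta_pos":[0,-0.4,0],"twist":[0,0,0],"jaw":0},{"delta_pos":[0,-0.4,0],"twist":[0,0,0],"jaw":0},{"delta_pos":[0,-0.4,0],"twist":[0,0,0],"jaw":0}]'; python3 plan.py 540 244 221 -0.057
```

```text
time_s: 6.08
eef_pos: [539.6, 244.7, 225.3]
ee_rot: [0.707, -0.707, 0.025, -0.025]
force: [0.7, -1.3, -3.8]
grip_width: 0.127
t 6.08 pos [539.6 244.7 225.3] F [ 0.69 -1.28 -3.76] M [ 0.02 -0.02 -0.02] g 0.127 q [ 0.23  0.47  1.29 -0.    1.38  0.3 ]
delta_cm [ 0.043  0.432 -0.066] twist [-0.     -0.013   0.0001]
```

```bash
python3 -m handwheel '[{"delta_pos":[-0.06,0,0],"twist":[0,0,0],"jaw":0},{"delta_pos":[-0.12,0,0],"twist":[0,0,0],"jaw":0},{"delta_pos":[-0.18,0,0],"twist":[0,0,0],"jaw":0},{"delta_pos":[-0.24,0,0],"twist":[0,0,0],"jaw":0},{"delta_pos":[-0.3,0,0],"twist":[0,0,0],"jaw":0},{"delta_pos":[-0.36,0,0],"twist":[0,0,0],"jaw":0},{"delta_pos":[-0.42,0,0],"twist":[0,0,0],"jaw":0},{"delta_pos":[-0.48,0,0],"twist":[0,0,0],"jaw":0},{"delta_pos":[-0.54,0,0],"twist":[0,0,0],"jaw":0},{"delta_pos":[-0.6,0,0],"twist":[0,0,0],"jaw":0}]'; python3 plan.py 540 244 221 -0.057
```

```text
time_s: 6.92
eef_pos: [533.6, 245.1, 225.3]
ee_rot: [0.707, -0.707, 0.025, -0.025]
force: [-0.1, 0.1, -3.1]
grip_width: 0.128
t 6.92 pos [533.6 245.1 225.3] F [-0.13  0.14 -3.14] M [-0.03  0.    0.  ] g 0.128 q [0.23 0.46 1.31 0.   1.38 0.3 ]
delta_cm [ 0.651  0.428 -0.064] twist [-0.     -0.013  -0.0001]
```

```bash
python3 -m handwheel '[{"delta_pos":[-0.06,0,0],"twist":[0,0,0],"jaw":0},{"delta_pos":[-0.12,0,0],"twist":[0,0,0],"jaw":0},{"delta_pos":[-0.18,0,0],"twist":[0,0,0],"jaw":0},{"delta_pos":[-0.24,0,0],"twist":[0,0,0],"jaw":0},{"delta_pos":[-0.3,0,0],"twist":[0,0,0],"jaw":0},{"delta_pos":[-0.36,0,0],"twist":[0,0,0],"jaw":0},{"delta_pos":[-0.42,0,0],"twist":[0,0,0],"jaw":0},{"delta_pos":[-0.48,0,0],"twist":[0,0,0],"jaw":0},{"delta_pos":[-0.54,0,0],"twist":[0,0,0],"jaw":0},{"delta_pos":[-0.6,0,0],"twist":[0,0,0],"jaw":0}]'; python3 plan.py 540 244 221 -0.057
```

```text
time_s: 7.75
eef_pos: [527.6, 245.5, 225.3]
ee_rot: [0.707, -0.707, 0.025, -0.025]
force: [0.7, -0.4, -3.7]
grip_width: 0.127
t 7.75 pos [527.6 245.5 225.3] F [ 0.69 -0.4  -3.67] M [ 0.01 -0.03  0.01] g 0.127 q [0.23 0.44 1.33 0.   1.37 0.3 ]
delta_cm [ 1.249  0.43  -0.065] twist [-0.    -0.013  0.   ]
```

```bash
python3 -m handwheel '[{"delta_pos":[-0.05,0,0],"twist":[0,0,0],"jaw":0},{"delta_pos":[-0.1,0,0],"twist":[0,0,0],"jaw":0},{"delta_pos":[-0.15,0,0],"twist":[0,0,0],"jaw":0},{"delta_pos":[-0.2,0,0],"twist":[0,0,0],"jaw":0},{"delta_pos":[-0.25,0,0],"twist":[0,0,0],"jaw":0},{"delta_pos":[-0.3,0,0],"twist":[0,0,0],"jaw":0},{"delta_pos":[-0.35,0,0],"twist":[0,0,0],"jaw":0},{"delta_pos":[-0.4,0,0],"twist":[0,0,0],"jaw":0},{"delta_pos":[-0.4,0,0],"twist":[0,0,0],"jaw":0},{"delta_pos":[-0.4,0,0],"twist":[0,0,0],"jaw":0}]'; python3 plan.py 540 244 221 -0.057
```

```text
time_s: 8.58
eef_pos: [523.6, 245.8, 225.3]
ee_rot: [0.707, -0.707, 0.025, -0.025]
force: [-0.3, 0.2, -3.7]
grip_width: 0.127
t 8.58 pos [523.6 245.8 225.3] F [-0.33  0.18 -3.75] M [0.02 0.02 0.04] g 0.127 q [0.24 0.44 1.34 0.   1.37 0.31]
delta_cm [ 1.646  0.432 -0.068] twist [-0.    -0.013  0.   ]
```

```bash
python3 -m handwheel '[{"delta_pos":[-0.05,0,0],"twist":[0,0,0],"jaw":0},{"delta_pos":[-0.1,0,0],"twist":[0,0,0],"jaw":0},{"delta_pos":[-0.15,0,0],"twist":[0,0,0],"jaw":0},{"delta_pos":[-0.2,0,0],"twist":[0,0,0],"jaw":0},{"delta_pos":[-0.25,0,0],"twist":[0,0,0],"jaw":0},{"delta_pos":[-0.3,0,0],"twist":[0,0,0],"jaw":0},{"delta_pos":[-0.35,0,0],"twist":[0,0,0],"jaw":0},{"delta_pos":[-0.4,0,0],"twist":[0,0,0],"jaw":0},{"delta_pos":[-0.4,0,0],"twist":[0,0,0],"jaw":0},{"delta_pos":[-0.4,0,0],"twist":[0,0,0],"jaw":0}]'; python3 plan.py 540 244 221 -0.057
```

```text
time_s: 9.42
eef_pos: [519.6, 246.1, 225.3]
ee_rot: [0.707, -0.707, 0.025, -0.025]
force: [-0.0, -0.8, -4.1]
grip_width: 0.12
t 9.42 pos [519.6 246.1 225.3] F [-0.03 -0.81 -4.07] M [ 0.06 -0.05  0.06] g 0.12 q [0.24 0.43 1.35 0.   1.36 0.31]
delta_cm [ 2.046  0.431 -0.066] twist [-0.    -0.013 -0.   ]
```

```bash
python3 -m handwheel '[{"delta_pos":[-0.05,0,0],"twist":[0,0,0],"jaw":0},{"delta_pos":[-0.1,0,0],"twist":[0,0,0],"jaw":0},{"delta_pos":[-0.15,0,0],"twist":[0,0,0],"jaw":0},{"delta_pos":[-0.2,0,0],"twist":[0,0,0],"jaw":0},{"delta_pos":[-0.25,0,0],"twist":[0,0,0],"jaw":0},{"delta_pos":[-0.3,0,0],"twist":[0,0,0],"jaw":0},{"delta_pos":[-0.35,0,0],"twist":[0,0,0],"jaw":0},{"delta_pos":[-0.4,0,0],"twist":[0,0,0],"jaw":0},{"delta_pos":[-0.4,0,0],"twist":[0,0,0],"jaw":0},{"delta_pos":[-0.4,0,0],"twist":[0,0,0],"jaw":0}]'; python3 plan.py 540 244 221 -0.057
```

```text
time_s: 10.25
eef_pos: [515.6, 246.4, 225.3]
ee_rot: [0.707, -0.707, 0.025, -0.025]
force: [0.7, 0.2, -3.4]
grip_width: 0.126
t 10.25 pos [515.6 246.4 225.3] F [ 0.69  0.18 -3.39] M [-0.    0.01 -0.03] g 0.126 q [0.24 0.42 1.36 0.   1.36 0.31]
delta_cm [ 2.447  0.431 -0.068] twist [-0.    -0.013  0.   ]
```

```bash
python3 -m handwheel '[{"delta_pos":[-0.04,0,0],"twist":[0,0,0],"jaw":0},{"delta_pos":[-0.08,0,0],"twist":[0,0,0],"jaw":0},{"delta_pos":[-0.12,0,0],"twist":[0,0,0],"jaw":0},{"delta_pos":[-0.16,0,0],"twist":[0,0,0],"jaw":0},{"delta_pos":[-0.2,0,0],"twist":[0,0,0],"jaw":0},{"delta_pos":[-0.24,0,0],"twist":[0,0,0],"jaw":0},{"delta_pos":[-0.28,0,0],"twist":[0,0,0],"jaw":0},{"delta_pos":[-0.3,0,0],"twist":[0,0,0],"jaw":0},{"delta_pos":[-0.3,0,0],"twist":[0,0,0],"jaw":0},{"delta_pos":[-0.3,0,0],"twist":[0,0,0],"jaw":0}]'; python3 plan.py 540 244 221 -0.057
```

```text
time_s: 11.08
eef_pos: [512.7, 246.6, 225.3]
ee_rot: [0.707, -0.707, 0.025, -0.025]
force: [0.5, -0.7, -3.4]
grip_width: 0.126
t 11.08 pos [512.7 246.6 225.3] F [ 0.55 -0.7  -3.35] M [-0.02 -0.05 -0.01] g 0.126 q [0.24 0.41 1.37 0.   1.36 0.31]
delta_cm [ 2.745  0.428 -0.068] twist [-0.    -0.013 -0.   ]
```

```bash
python3 -m handwheel '[{"delta_pos":[-0.04,0,0],"twist":[0,0,0],"jaw":0},{"delta_pos":[-0.08,0,0],"twist":[0,0,0],"jaw":0},{"delta_pos":[-0.12,0,0],"twist":[0,0,0],"jaw":0},{"delta_pos":[-0.16,0,0],"twist":[0,0,0],"jaw":0},{"delta_pos":[-0.2,0,0],"twist":[0,0,0],"jaw":0},{"delta_pos":[-0.24,0,0],"twist":[0,0,0],"jaw":0},{"delta_pos":[-0.28,0,0],"twist":[0,0,0],"jaw":0},{"delta_pos":[-0.3,0,0],"twist":[0,0,0],"jaw":0},{"delta_pos":[-0.3,0,0],"twist":[0,0,0],"jaw":0},{"delta_pos":[-0.3,0,0],"twist":[0,0,0],"jaw":0}]'; python3 plan.py 540 244 221 -0.057
python3 - <<'E'
from h import *
c=cam('scene'); x0,y0=(370,160)
cv2.imwrite('pics/scene3.png',cv2.resize(c['frame'][y0:y0+100,x0:x0+100,::-1],None,fx=6,fy=6,interpolation=cv2.INTER_CUBIC))
E
```

```text
time_s: 11.92
eef_pos: [509.8, 246.8, 225.3]
ee_rot: [0.707, -0.707, 0.025, -0.025]
force: [1.0, 0.2, -2.9]
grip_width: 0.124
t 11.92 pos [509.8 246.8 225.3] F [ 1.04  0.21 -2.88] M [-0.03 -0.25 -0.02] g 0.124 q [ 0.24  0.41  1.38 -0.    1.35  0.31]
delta_cm [ 3.033  0.435 -0.066] twist [-0.     -0.013   0.0003]
```

View pics/scene3.png

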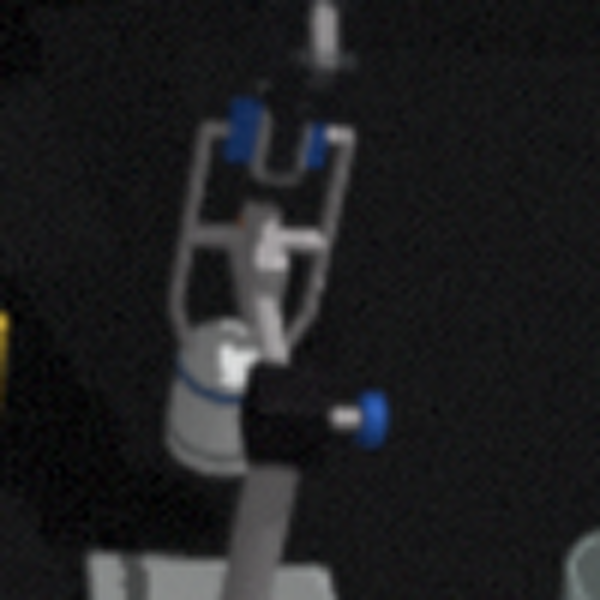

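The silver frame is held, with the bar still in the hook at about (260,235) in the crop, and a moment of −0.25 has appeared. The bar is now on the keeper, so I'm continuing in smaller steps.

```bash
python3 -m handwheel '[{"delta_pos":[-0.03,0,0],"twist":[0,0,0],"jaw":0},{"delta_pos":[-0.06,0,0],"twist":[0,0,0],"jaw":0},{"delta_pos":[-0.09,0,0],"twist":[0,0,0],"jaw":0},{"delta_pos":[-0.12,0,0],"twist":[0,0,0],"jaw":0},{"delta_pos":[-0.15,0,0],"twist":[0,0,0],"jaw":0},{"delta_pos":[-0.18,0,0],"twist":[0,0,0],"jaw":0},{"delta_pos":[-0.21,0,0],"twist":[0,0,0],"jaw":0},{"delta_pos":[-0.24,0,0],"twist":[0,0,0],"jaw":0},{"delta_pos":[-0.25,0,0],"twist":[0,0,0],"jaw":0},{"delta_pos":[-0.25,0,0],"twist":[0,0,0],"jaw":0}]'; python3 plan.py 540 244 221 -0.057
```

```text
time_s: 12.8
eef_pos: [507.2, 247.0, 225.3]
ee_rot: [0.707, -0.707, 0.025, -0.025]
force: [1.4, 0.3, -2.9]
grip_width: 0.125
t 12.8 pos [507.2 247.  225.3] F [ 1.36  0.28 -2.91] M [-0.08 -0.46  0.01] g 0.125 q [0.25 0.4  1.39 0.   1.35 0.32]
delta_cm [ 3.291  0.435 -0.069] twist [-0.0001 -0.013   0.0002]
```

```bash
python3 -m handwheel '[{"delta_pos":[-0.02,0,0],"twist":[0,0,0],"jaw":0},{"delta_pos":[-0.04,0,0],"twist":[0,0,0],"jaw":0},{"delta_pos":[-0.06,0,0],"twist":[0,0,0],"jaw":0},{"delta_pos":[-0.08,0,0],"twist":[0,0,0],"jaw":0},{"delta_pos":[-0.1,0,0],"twist":[0,0,0],"jaw":0},{"delta_pos":[-0.12,0,0],"twist":[0,0,0],"jaw":0},{"delta_pos":[-0.14,0,0],"twist":[0,0,0],"jaw":0},{"delta_pos":[-0.15,0,0],"twist":[0,0,0],"jaw":0},{"delta_pos":[-0.15,0,0],"twist":[0,0,0],"jaw":0},{"delta_pos":[-0.15,0,0],"twist":[0,0,0],"jaw":0}]'; python3 plan.py 540 244 221 -0.057
```

```text
time_s: 13.63
eef_pos: [505.7, 247.1, 225.3]
ee_rot: [0.707, -0.707, 0.025, -0.025]
force: [3.1, 0.0, -2.3]
grip_width: 0.127
t 13.63 pos [505.7 247.1 225.3] F [ 3.11  0.04 -2.31] M [-0.   -0.55 -0.05] g 0.127 q [0.25 0.4  1.39 0.   1.35 0.32]
delta_cm [ 3.441  0.433 -0.067] twist [-0.     -0.013   0.0001]
```

```bash
python3 -m handwheel '[{"delta_pos":[-0.01,0,0],"twist":[0,0,0],"jaw":0},{"delta_pos":[-0.02,0,0],"twist":[0,0,0],"jaw":0},{"delta_pos":[-0.03,0,0],"twist":[0,0,0],"jaw":0},{"delta_pos":[-0.04,0,0],"twist":[0,0,0],"jaw":0},{"delta_pos":[-0.05,0,0],"twist":[0,0,0],"jaw":0},{"delta_pos":[-0.06,0,0],"twist":[0,0,0],"jaw":0},{"delta_pos":[-0.07,0,0],"twist":[0,0,0],"jaw":0},{"delta_pos":[-0.08,0,0],"twist":[0,0,0],"jaw":0},{"delta_pos":[-0.1,0,0],"twist":[0,0,0],"jaw":0},{"delta_pos":[-0.1,0,0],"twist":[0,0,0],"jaw":0}]'; python3 plan.py 540 244 221 -0.057
```

```text
time_s: 14.47
eef_pos: [504.7, 247.1, 225.3]
ee_rot: [0.707, -0.707, 0.025, -0.025]
force: [2.9, -0.2, -3.2]
grip_width: 0.124
t 14.47 pos [504.7 247.1 225.3] F [ 2.86 -0.22 -3.18] M [-0.   -0.68  0.02] g 0.124 q [ 0.25  0.4   1.39 -0.    1.35  0.32]
delta_cm [ 3.544  0.434 -0.067] twist [-0.     -0.013   0.0001]
```

```bash
python3 -m handwheel '[{"delta_pos":[-0.01,0,0],"twist":[0,0,0],"jaw":0},{"delta_pos":[-0.02,0,0],"twist":[0,0,0],"jaw":0},{"delta_pos":[-0.03,0,0],"twist":[0,0,0],"jaw":0},{"delta_pos":[-0.04,0,0],"twist":[0,0,0],"jaw":0},{"delta_pos":[-0.05,0,0],"twist":[0,0,0],"jaw":0},{"delta_pos":[-0.06,0,0],"twist":[0,0,0],"jaw":0},{"delta_pos":[-0.07,0,0],"twist":[0,0,0],"jaw":0},{"delta_pos":[-0.08,0,0],"twist":[0,0,0],"jaw":0},{"delta_pos":[-0.08,0,0],"twist":[0,0,0],"jaw":0},{"delta_pos":[-0.08,0,0],"twist":[0,0,0],"jaw":0}]'; python3 plan.py 540 244 221 -0.057
```

```text
time_s: 15.3
eef_pos: [503.9, 247.2, 225.3]
ee_rot: [-0.707, 0.707, -0.025, 0.025]
force: [3.2, 0.2, -1.6]
grip_width: 0.121
t 15.3 pos [503.9 247.2 225.3] F [ 3.16  0.16 -1.6 ] M [-0.07 -0.75  0.01] g 0.121 q [ 0.25  0.4   1.39 -0.    1.35  0.32]
delta_cm [ 3.623  0.435 -0.066] twist [-0.     -0.013   0.0001]
```

```bash
python3 -m handwheel '[{"delta_pos":[-0.01,0,0],"twist":[0,0,0],"jaw":0},{"delta_pos":[-0.02,0,0],"twist":[0,0,0],"jaw":0},{"delta_pos":[-0.03,0,0],"twist":[0,0,0],"jaw":0},{"delta_pos":[-0.04,0,0],"twist":[0,0,0],"jaw":0},{"delta_pos":[-0.05,0,0],"twist":[0,0,0],"jaw":0},{"delta_pos":[-0.06,0,0],"twist":[0,0,0],"jaw":0},{"delta_pos":[-0.07,0,0],"twist":[0,0,0],"jaw":0},{"delta_pos":[-0.08,0,0],"twist":[0,0,0],"jaw":0},{"delta_pos":[-0.08,0,0],"twist":[0,0,0],"jaw":0},{"delta_pos":[-0.08,0,0],"twist":[0,0,0],"jaw":0}]'; python3 plan.py 540 244 221 -0.057
```

```text
time_s: 16.13
eef_pos: [503.1, 247.3, 225.4]
ee_rot: [0.707, -0.707, 0.025, -0.025]
force: [3.9, 0.2, -2.2]
grip_width: 0.126
t 16.13 pos [503.1 247.3 225.4] F [ 3.88  0.2  -2.22] M [-0.05 -0.86  0.03] g 0.126 q [ 0.25  0.4   1.4  -0.    1.35  0.32]
delta_cm [ 3.701  0.436 -0.067] twist [-0.     -0.013   0.0001]
```

```bash
python3 -m handwheel '[{"delta_pos":[-0.01,0,0],"twist":[0,0,0],"jaw":0},{"delta_pos":[-0.02,0,0],"twist":[0,0,0],"jaw":0},{"delta_pos":[-0.03,0,0],"twist":[0,0,0],"jaw":0},{"delta_pos":[-0.04,0,0],"twist":[0,0,0],"jaw":0},{"delta_pos":[-0.05,0,0],"twist":[0,0,0],"jaw":0},{"delta_pos":[-0.06,0,0],"twist":[0,0,0],"jaw":0},{"delta_pos":[-0.07,0,0],"twist":[0,0,0],"jaw":0},{"delta_pos":[-0.07,0,0],"twist":[0,0,0],"jaw":0},{"delta_pos":[-0.07,0,0],"twist":[0,0,0],"jaw":0},{"delta_pos":[-0.07,0,0],"twist":[0,0,0],"jaw":0}]'; python3 plan.py 540 244 221 -0.057
```

```text
time_s: 16.97
eef_pos: [502.4, 247.3, 225.3]
ee_rot: [0.707, -0.707, 0.025, -0.025]
force: [4.0, 0.0, -1.4]
grip_width: 0.125
t 16.97 pos [502.4 247.3 225.3] F [ 4.03  0.04 -1.4 ] M [-0.13 -0.9   0.03] g 0.125 q [ 0.25  0.39  1.4  -0.    1.35  0.32]
delta_cm [ 3.773  0.431 -0.067] twist [-0.    -0.013  0.   ]
```

```bash
python3 -m handwheel '[{"delta_pos":[-0.01,0,0],"twist":[0,0,0],"jaw":0},{"delta_pos":[-0.02,0,0],"twist":[0,0,0],"jaw":0},{"delta_pos":[-0.03,0,0],"twist":[0,0,0],"jaw":0},{"delta_pos":[-0.04,0,0],"twist":[0,0,0],"jaw":0},{"delta_pos":[-0.05,0,0],"twist":[0,0,0],"jaw":0},{"delta_pos":[-0.06,0,0],"twist":[0,0,0],"jaw":0},{"delta_pos":[-0.07,0,0],"twist":[0,0,0],"jaw":0},{"delta_pos":[-0.07,0,0],"twist":[0,0,0],"jaw":0},{"delta_pos":[-0.07,0,0],"twist":[0,0,0],"jaw":0},{"delta_pos":[-0.07,0,0],"twist":[0,0,0],"jaw":0}]'; python3 plan.py 540 244 221 -0.057
```

```text
time_s: 17.8
eef_pos: [501.7, 247.4, 225.3]
ee_rot: [0.707, -0.707, 0.025, -0.025]
force: [4.4, 0.3, 0.3]
grip_width: 0.124
t 17.8 pos [501.7 247.4 225.3] F [4.41 0.3  0.25] M [-0.1  -1.   -0.01] g 0.124 q [ 0.25  0.39  1.4  -0.    1.35  0.32]
delta_cm [ 3.844  0.433 -0.067] twist [-0.     -0.0129  0.0001]
```

Run:
```python
from h import *
c=cam('scene'); x0,y0=(370,160)
cv2.imwrite('pics/scene4.png',cv2.resize(c['frame'][y0:y0+100,x0:x0+100,::-1],None,fx=6,fy=6,interpolation=cv2.INTER_CUBIC))
print(telemetry.sense()['force'],telemetry.sense()['wrist_torque'])
W=cloud(c)
def med(u,v,r=1): return np.nanmedian(W[v-r:v+r+1,u-r:u+r+1].reshape(-1,3),0).round(1)
for n,(u,v) in {'gripL':(370+242//6,160+130//6),'body':(370+210//6,160+400//6),'barL':(370+205//6,160+235//6),'barR':(370+310//6,160+240//6),'nose':(370+265//6,160+255//6)}.items(): print(n,u,v,med(u,v,1))
```

```text
[ 4.54324601 -1.64109818 -1.22255935] [-0.10264839 -1.04779077 -0.01434297]
gripL 410 181 [507.3 232.4 241.1]
body 405 226 [524.5 237.2  95.2]
barL 404 199 [505.5 226.5 179. ]
barR 421 200 [506.8 274.4 179. ]
nose 414 202 [549.  242.2 200.8]
```

View pics/scene4.png

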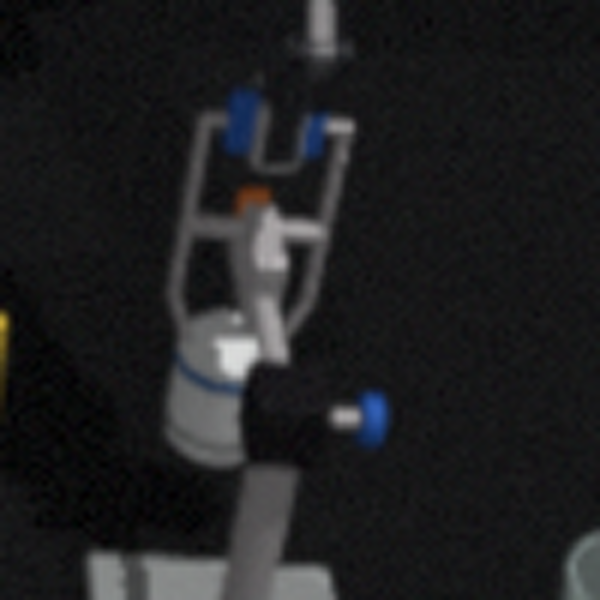

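The keeper is now swung out, orange at crop (253,198), and the bar is still level in the fingers. I'll read the nose lip from depth.

Run:
```python
from h import *
c=load('scene');W=cloud(c)
for v in range(189,206):
    print(v,[ (W[v,u].round(0).astype(int).tolist(),c['frame'][v,u].tolist()) if np.isfinite(W[v,u,0]) else None for u in (411,412,413)])
```

```text
189 [([182, 329, -4], [21, 20, 19]), ([185, 333, -2], [19, 20, 23]), ([182, 337, -4], [29, 29, 27])]
190 [([190, 328, -3], [33, 25, 22]), ([190, 332, -3], [32, 26, 24]), ([185, 337, -6], [31, 23, 22])]
191 [([197, 327, -3], [72, 37, 16]), ([194, 331, -5], [74, 40, 25]), ([196, 335, -4], [74, 40, 22])]
192 [([498, 243, 199], [103, 54, 27]), ([495, 247, 197], [105, 57, 25]), ([499, 248, 200], [106, 56, 27])]
193 [([498, 244, 195], [101, 64, 45]), ([500, 246, 197], [99, 62, 43]), ([497, 250, 195], [102, 62, 39])]
194 [([511, 241, 201], [88, 74, 68]), ([511, 243, 201], [87, 73, 68]), ([511, 246, 201], [92, 76, 68])]
195 [([517, 239, 201], [80, 77, 76]), ([515, 243, 200], [83, 80, 79]), ([512, 246, 198], [101, 97, 97])]
196 [([519, 239, 200], [80, 76, 77]), ([520, 242, 200], [84, 84, 84]), ([524, 244, 203], [113, 111, 113])]
197 [([524, 238, 200], [78, 76, 78]), ([531, 239, 205], [87, 87, 87]), ([526, 243, 201], [117, 114, 116])]
198 [([527, 238, 198], [79, 78, 78]), ([529, 240, 200], [99, 96, 98]), ([531, 243, 201], [135, 131, 133])]
199 [([528, 238, 196], [79, 78, 77]), ([534, 240, 200], [112, 109, 109]), ([537, 241, 202], [156, 152, 154])]
200 [([530, 238, 194], [84, 82, 83]), ([538, 239, 200], [122, 119, 122]), ([537, 242, 199], [158, 155, 155])]
201 [([533, 238, 192], [90, 87, 89]), ([546, 237, 202], [132, 127, 128]), ([544, 240, 201], [160, 156, 158])]
202 [([508, 246, 171], [90, 87, 89]), ([549, 237, 201], [130, 126, 128]), ([549, 239, 201], [164, 161, 162])]
203 [([515, 244, 173], [86, 83, 85]), ([552, 236, 200], [121, 118, 119]), ([553, 239, 201], [167, 164, 165])]
204 [([518, 244, 172], [83, 82, 83]), ([551, 237, 196], [105, 102, 104]), ([556, 238, 199], [144, 141, 142])]
205 [([524, 243, 172], [81, 80, 81]), ([555, 237, 195], [87, 86, 86]), ([559, 238, 198], [105, 103, 105])]
```

```bash
python3 -m handwheel '[{"delta_pos":[-0.01,0,0],"twist":[0,0,0],"jaw":0},{"delta_pos":[-0.02,0,0],"twist":[0,0,0],"jaw":0},{"delta_pos":[-0.03,0,0],"twist":[0,0,0],"jaw":0},{"delta_pos":[-0.04,0,0],"twist":[0,0,0],"jaw":0},{"delta_pos":[-0.05,0,0],"twist":[0,0,0],"jaw":0},{"delta_pos":[-0.05,0,0],"twist":[0,0,0],"jaw":0},{"delta_pos":[-0.05,0,0],"twist":[0,0,0],"jaw":0},{"delta_pos":[-0.05,0,0],"twist":[0,0,0],"jaw":0},{"delta_pos":[-0.05,0,0],"twist":[0,0,0],"jaw":0},{"delta_pos":[-0.05,0,0],"twist":[0,0,0],"jaw":0}]'; python3 plan.py 540 244 221 -0.057
```

```text
time_s: 18.68
eef_pos: [501.3, 247.4, 225.3]
ee_rot: [0.707, -0.707, 0.025, -0.025]
force: [5.2, -0.3, -0.8]
grip_width: 0.122
t 18.68 pos [501.3 247.4 225.3] F [ 5.16 -0.28 -0.79] M [-0.05 -1.06  0.02] g 0.122 q [ 0.25  0.39  1.4  -0.    1.35  0.32]
delta_cm [ 3.888  0.435 -0.065] twist [-0.     -0.013   0.0002]
```

```bash
python3 -m handwheel '[{"delta_pos":[0,-0.05,0],"twist":[0,0,0],"jaw":0},{"delta_pos":[0,-0.1,0],"twist":[0,0,0],"jaw":0},{"delta_pos":[0,-0.15,0],"twist":[0,0,0],"jaw":0},{"delta_pos":[0,-0.2,0],"twist":[0,0,0],"jaw":0},{"delta_pos":[0,-0.25,0],"twist":[0,0,0],"jaw":0},{"delta_pos":[0,-0.3,0],"twist":[0,0,0],"jaw":0},{"delta_pos":[0,-0.35,0],"twist":[0,0,0],"jaw":0},{"delta_pos":[0,-0.4,0],"twist":[0,0,0],"jaw":0},{"delta_pos":[0,-0.45,0],"twist":[0,0,0],"jaw":0},{"delta_pos":[0,-0.5,0],"twist":[0,0,0],"jaw":0}]'; python3 plan.py 540 244 221 -0.057
```

```text
time_s: 19.52
eef_pos: [501.1, 247.2, 229.1]
ee_rot: [-0.706, 0.707, -0.025, 0.024]
force: [6.7, -0.8, -7.8]
grip_width: 0.126
t 19.52 pos [501.1 247.2 229.1] F [ 6.67 -0.79 -7.78] M [-0.08 -1.46  0.05] g 0.126 q [ 0.25  0.39  1.4  -0.    1.36  0.32]
delta_cm [ 3.909  0.807 -0.047] twist [ 0.0007 -0.0131 -0.0015]
```

```bash
python3 -m handwheel '[{"delta_pos":[0.02,0,0],"twist":[0,0,0],"jaw":0},{"delta_pos":[0.04,0,0],"twist":[0,0,0],"jaw":0},{"delta_pos":[0.06,0,0],"twist":[0,0,0],"jaw":0},{"delta_pos":[0.08,0,0],"twist":[0,0,0],"jaw":0},{"delta_pos":[0.08,0,0],"twist":[0,0,0],"jaw":0},{"delta_pos":[0.08,0,0],"twist":[0,0,0],"jaw":0},{"delta_pos":[0.08,0,0],"twist":[0,0,0],"jaw":0},{"delta_pos":[0.08,0,0],"twist":[0,0,0],"jaw":0},{"delta_pos":[0.08,0,0],"twist":[0,0,0],"jaw":0},{"delta_pos":[0.08,0,0],"twist":[0,0,0],"jaw":0}]'; python3 plan.py 540 244 221 -0.057
```

```text
time_s: 20.35
eef_pos: [501.9, 247.4, 230.3]
ee_rot: [0.707, -0.707, 0.025, -0.025]
force: [3.0, 0.4, -5.0]
grip_width: 0.124
t 20.35 pos [501.9 247.4 230.3] F [ 3.04  0.37 -4.95] M [-0.07 -0.51 -0.03] g 0.124 q [0.25 0.39 1.39 0.   1.36 0.32]
delta_cm [ 3.822  0.932 -0.07 ] twist [-0.0001 -0.0129 -0.0001]
```

```bash
python3 -m handwheel '[{"delta_pos":[0,-0.03,0],"twist":[0,0,0],"jaw":0},{"delta_pos":[0,-0.06,0],"twist":[0,0,0],"jaw":0},{"delta_pos":[0,-0.1,0],"twist":[0,0,0],"jaw":0},{"delta_pos":[0,-0.13,0],"twist":[0,0,0],"jaw":0},{"delta_pos":[0,-0.16,0],"twist":[0,0,0],"jaw":0},{"delta_pos":[0,-0.2,0],"twist":[0,0,0],"jaw":0},{"delta_pos":[0,-0.23,0],"twist":[0,0,0],"jaw":0},{"delta_pos":[0,-0.26,0],"twist":[0,0,0],"jaw":0},{"delta_pos":[0,-0.3,0],"twist":[0,0,0],"jaw":0},{"delta_pos":[0,-0.3,0],"twist":[0,0,0],"jaw":0}]'; python3 plan.py 540 244 221 -0.057
```

```text
time_s: 21.18
eef_pos: [502.0, 247.3, 233.4]
ee_rot: [0.707, -0.707, 0.025, -0.025]
force: [3.2, 0.3, -3.8]
grip_width: 0.122
t 21.18 pos [502.  247.3 233.4] F [ 3.2   0.34 -3.81] M [-0.02 -0.44 -0.02] g 0.122 q [0.25 0.39 1.39 0.   1.37 0.32]
delta_cm [ 3.814  1.24  -0.068] twist [-0.0001 -0.013   0.0001]
```

```bash
python3 -m handwheel '[{"delta_pos":[0,-0.06,0],"twist":[0,0,0],"jaw":0},{"delta_pos":[0,-0.12,0],"twist":[0,0,0],"jaw":0},{"delta_pos":[0,-0.18,0],"twist":[0,0,0],"jaw":0},{"delta_pos":[0,-0.24,0],"twist":[0,0,0],"jaw":0},{"delta_pos":[0,-0.3,0],"twist":[0,0,0],"jaw":0},{"delta_pos":[0,-0.36,0],"twist":[0,0,0],"jaw":0},{"delta_pos":[0,-0.42,0],"twist":[0,0,0],"jaw":0},{"delta_pos":[0,-0.48,0],"twist":[0,0,0],"jaw":0},{"delta_pos":[0,-0.5,0],"twist":[0,0,0],"jaw":0},{"delta_pos":[0,-0.5,0],"twist":[0,0,0],"jaw":0}]'; python3 plan.py 540 244 221 -0.057
```

```text
time_s: 22.02
eef_pos: [502.0, 247.4, 238.4]
ee_rot: [0.707, -0.707, 0.025, -0.025]
force: [2.0, -0.3, -4.0]
grip_width: 0.125
t 22.02 pos [502.  247.4 238.4] F [ 1.99 -0.33 -3.96] M [-0.02 -0.35 -0.02] g 0.125 q [ 0.25  0.38  1.38 -0.    1.38  0.32]
delta_cm [ 3.814  1.741 -0.069] twist [-0.     -0.013   0.0001]
```

```bash
python3 -m handwheel '[{"delta_pos":[0,-0.1,0],"twist":[0,0,0],"jaw":0},{"delta_pos":[0,-0.2,0],"twist":[0,0,0],"jaw":0},{"delta_pos":[0,-0.3,0],"twist":[0,0,0],"jaw":0},{"delta_pos":[0,-0.4,0],"twist":[0,0,0],"jaw":0},{"delta_pos":[0,-0.5,0],"twist":[0,0,0],"jaw":0},{"delta_pos":[0,-0.6,0],"twist":[0,0,0],"jaw":0},{"delta_pos":[0,-0.7,0],"twist":[0,0,0],"jaw":0},{"delta_pos":[0,-0.8,0],"twist":[0,0,0],"jaw":0},{"delta_pos":[0,-0.9,0],"twist":[0,0,0],"jaw":0},{"delta_pos":[0,-1,0],"twist":[0,0,0],"jaw":0}]'; python3 plan.py 540 244 221 -0.057
```

```text
time_s: 22.85
eef_pos: [501.9, 247.4, 248.5]
ee_rot: [0.707, -0.707, 0.025, -0.025]
force: [0.2, -0.6, -3.3]
grip_width: 0.127
t 22.85 pos [501.9 247.4 248.5] F [ 0.18 -0.62 -3.3 ] M [-0.03 -0.06 -0.02] g 0.127 q [0.25 0.38 1.36 0.   1.4  0.32]
delta_cm [ 3.825  2.75  -0.069] twist [-0.     -0.013  -0.0002]
```

Free of the keeper now. I'm rising to about 38 mm of lift.

```bash
python3 -m handwheel '[{"delta_pos":[0,-0.15,0],"twist":[0,0,0],"jaw":0},{"delta_pos":[0,-0.3,0],"twist":[0,0,0],"jaw":0},{"delta_pos":[0,-0.45,0],"twist":[0,0,0],"jaw":0},{"delta_pos":[0,-0.6,0],"twist":[0,0,0],"jaw":0},{"delta_pos":[0,-0.75,0],"twist":[0,0,0],"jaw":0},{"delta_pos":[0,-0.9,0],"twist":[0,0,0],"jaw":0},{"delta_pos":[0,-1.05,0],"twist":[0,0,0],"jaw":0},{"delta_pos":[0,-1.15,0],"twist":[0,0,0],"jaw":0},{"delta_pos":[0,-1.15,0],"twist":[0,0,0],"jaw":0},{"delta_pos":[0,-1.15,0],"twist":[0,0,0],"jaw":0}]'; python3 plan.py 430 250 259 -0.057
```

```text
time_s: 23.68
eef_pos: [502.0, 247.3, 259.8]
ee_rot: [-0.707, 0.707, -0.025, 0.025]
force: [0.1, 0.6, -3.5]
grip_width: 0.12
t 23.68 pos [502.  247.3 259.8] F [ 0.14  0.62 -3.5 ] M [0.04 0.07 0.03] g 0.12 q [ 0.25  0.37  1.34 -0.    1.43  0.32]
delta_cm [-7.201  0.081 -0.235] twist [ 0.    -0.013 -0.   ]
```

```bash
python3 -m handwheel '[{"delta_pos":[-0.2,0,0],"twist":[0,0,0],"jaw":0},{"delta_pos":[-0.6,0,0],"twist":[0,0,0],"jaw":0},{"delta_pos":[-1.3,0,0],"twist":[0,0,0],"jaw":0},{"delta_pos":[-2.2,0,0],"twist":[0,0,0],"jaw":0},{"delta_pos":[-3.2,0,0],"twist":[0,0,0],"jaw":0},{"delta_pos":[-4.2,0,0],"twist":[0,0,0],"jaw":0},{"delta_pos":[-5.2,0,0],"twist":[0,0,0],"jaw":0},{"delta_pos":[-6.1,0,0],"twist":[0,0,0],"jaw":0},{"delta_pos":[-6.8,0,0],"twist":[0,0,0],"jaw":0},{"delta_pos":[-7.2,0,0],"twist":[0,0,0],"jaw":0}]'
python3 - <<'E'
from h import *
c=cam('scene'); x0,y0=(340,120)
cv2.imwrite('pics/scene5.png',cv2.resize(c['frame'][y0:y0+150,x0:x0+150,::-1],None,fx=4,fy=4,interpolation=cv2.INTER_CUBIC))
t=cam('top'); 
for n in('top',):
    c=t;W=cloud(c); hsv=cv2.cvtColor(c['frame'],cv2.COLOR_RGB2HSV); m=cv2.inRange(hsv,(105,130,40),(125,255,255))
    k,l,st,ce=cv2.connectedComponentsWithStats(m)
    for i in range(1,k):
        w=np.nanmedian(W[l==i],0)
        if st[i,4]>100 and abs(w[1]+260)<40:
            P=W[l==i]; r=P[P[:,2]>60]; print(len(r),cv2.minEnclosingCircle(r[:,:2].astype(np.float32)),ce[i])
cv2.imwrite('pics/top5.png',cv2.resize(t['frame'][165:245,325:405,::-1],None,fx=7,fy=7,interpolation=cv2.INTER_CUBIC))
E
python3 plan.py 430 0 345 -0.07
```

```text
time_s: 24.52
eef_pos: [429.1, 252.5, 260.0]
ee_rot: [0.707, -0.707, 0.025, -0.025]
force: [0.3, -0.3, -2.3]
grip_width: 0.125
33 ((561.2622680664062, -255.27841186523438), 31.790733337402344) [379.55284553 192.23577236]
t 24.62 pos [429.7 252.5 260. ] F [-0.25  0.28 -3.02] M [ 0.01 -0.07 -0.02] g 0.125 q [0.3  0.23 1.53 0.   1.38 0.37]
delta_cm [  1.79   -8.502 -25.183] twist [-0.0001  0.0004  0.0003]
```

View pics/scene5.png

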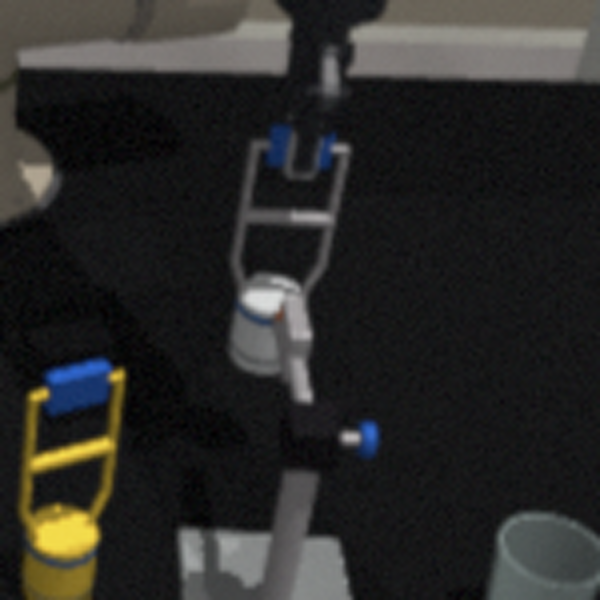

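View pics/top5.png

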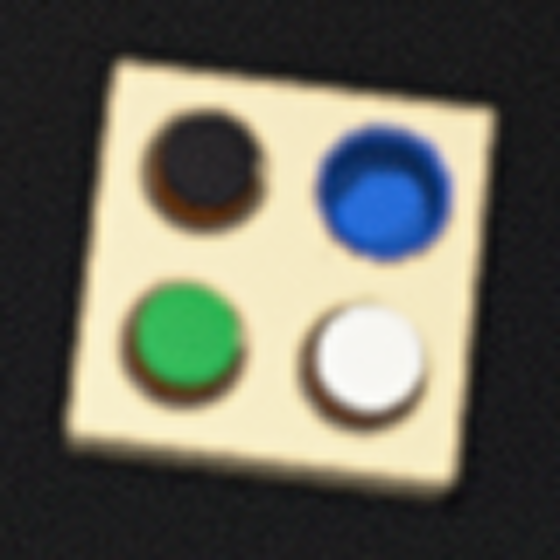

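The canister hangs straight in the fingers, clear of the hook. The seat shows in the top crop at (385,190), the only place without a jar. I'll carry it over now.

```bash
python3 -m handwheel '[{"delta_pos":[0,-0.6,-0.3],"twist":[0,0,0],"jaw":0},{"delta_pos":[0,-1.8,-1.2],"twist":[0,0,0],"jaw":0},{"delta_pos":[0,-3.2,-2.8],"twist":[0,0,0],"jaw":0},{"delta_pos":[0,-4.6,-5],"twist":[0,0,0],"jaw":0},{"delta_pos":[0,-5.8,-7.6],"twist":[0,0,0],"jaw":0},{"delta_pos":[0.5,-6.8,-10.4],"twist":[0,0,0],"jaw":0},{"delta_pos":[1,-7.3,-13.2],"twist":[0,0,0],"jaw":0},{"delta_pos":[1.6,-7.5,-16],"twist":[0,0,0],"jaw":0},{"delta_pos":[2.3,-7.5,-18.8],"twist":[0,0,0],"jaw":0},{"delta_pos":[3,-7.5,-21.6],"twist":[0,0,0],"jaw":0}]'; python3 plan.py 561 -254 335 -0.07
```

```text
time_s: 25.45
eef_pos: [445.2, 33.0, 335.5]
ee_rot: [-0.707, 0.707, -0.024, 0.025]
force: [-0.0, 0.6, -3.1]
grip_width: 0.121
t 25.45 pos [445.2  33.  335.5] F [-0.02  0.64 -3.05] M [-0.04 -0.03 -0.01] g 0.121 q [-0.19  0.08  1.52 -0.    1.55 -0.12]
delta_cm [ 13.567   0.073 -27.811] twist [ 0.0002 -0.0004  0.0011]
```

```bash
python3 -m handwheel '[{"delta_pos":[1.2,0,-2.8],"twist":[0,0,0],"jaw":0},{"delta_pos":[2.4,0,-5.6],"twist":[0,0,0],"jaw":0},{"delta_pos":[3.8,0,-8.4],"twist":[0,0,0],"jaw":0},{"delta_pos":[5.2,0,-11.2],"twist":[0,0,0],"jaw":0},{"delta_pos":[6.7,0,-14],"twist":[0,0,0],"jaw":0},{"delta_pos":[8.2,0,-16.8],"twist":[0,0,0],"jaw":0},{"delta_pos":[9.6,0,-19.4],"twist":[0,0,0],"jaw":0},{"delta_pos":[10.9,0,-21.8],"twist":[0,0,0],"jaw":0},{"delta_pos":[12,0,-23.8],"twist":[0,0,0],"jaw":0},{"delta_pos":[12.8,0,-25.3],"twist":[0,0,0],"jaw":0}]'; python3 plan.py 561 -254 335 -0.07
```

```text
time_s: 26.28
eef_pos: [555.4, -229.1, 334.4]
ee_rot: [-0.707, 0.707, -0.025, 0.025]
force: [0.2, -0.1, -3.3]
grip_width: 0.123
t 26.28 pos [ 555.4 -229.1  334.4] F [ 0.2  -0.09 -3.33] M [-0.01  0.02  0.01] g 0.123 q [-0.59  0.45  1.04 -0.    1.65 -0.51]
delta_cm [ 0.738 -0.057 -2.445] twist [ 0.0001 -0.0016 -0.0004]
```

```bash
python3 -m handwheel '[{"delta_pos":[0.2,0,-0.8],"twist":[0,0,0],"jaw":0},{"delta_pos":[0.4,0,-1.4],"twist":[0,0,0],"jaw":0},{"delta_pos":[0.6,0,-1.9],"twist":[0,0,0],"jaw":0},{"delta_pos":[0.6,0.5,-2.1],"twist":[0,0,0],"jaw":0},{"delta_pos":[0.6,1.5,-2.1],"twist":[0,0,0],"jaw":0},{"delta_pos":[0.6,2.5,-2.1],"twist":[0,0,0],"jaw":0},{"delta_pos":[0.6,3.5,-2.1],"twist":[0,0,0],"jaw":0},{"delta_pos":[0.6,4,-2.1],"twist":[0,0,0],"jaw":0},{"delta_pos":[0.6,4,-2.1],"twist":[0,0,0],"jaw":0},{"delta_pos":[0.6,4,-2.1],"twist":[0,0,0],"jaw":0}]'; python3 plan.py 561.5 -254.4 183.5 -0.07
python3 - <<'E'
from h import *
S=cam('scene');T=cam('top')
cv2.imwrite('pics/scene6.png',cv2.resize(S['frame'][140:290,190:330,::-1],None,fx=4,fy=4,interpolation=cv2.INTER_CUBIC))
cv2.imwrite('pics/top6.png',cv2.resize(T['frame'][140:250,320:430,::-1],None,fx=5,fy=5,interpolation=cv2.INTER_CUBIC))
E
```

```text
time_s: 27.12
eef_pos: [559.5, -247.7, 294.7]
ee_rot: [0.707, -0.707, 0.025, -0.025]
force: [-1.1, 0.3, -2.4]
grip_width: 0.129
t 27.12 pos [ 559.5 -247.7  294.7] F [-1.08  0.33 -2.37] M [-0.02 -0.07  0.01] g 0.129 q [-0.61  0.48  1.09  0.    1.57 -0.54]
delta_cm [ 0.252 11.12  -0.658] twist [-0.0002  0.0002 -0.0002]
```

View pics/scene6.png

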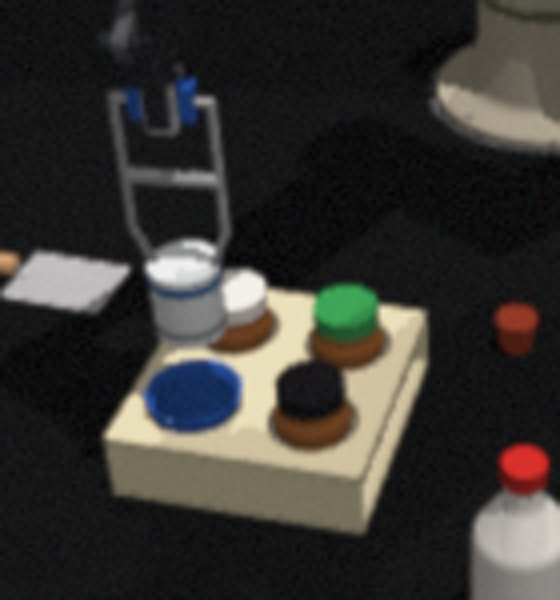

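View pics/top6.png

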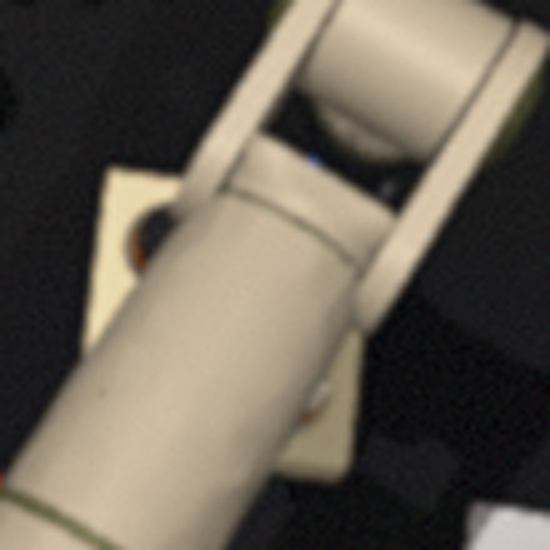

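Run:
```python
from h import *
from scipy.optimize import least_squares
c=load('scene');W=cloud(c); p=telemetry.sense()['eef_pos']; o=p[2]-171.5; print('tcp',p.round(1),'orig z',o)
near=(np.hypot(W[...,0]-p[0],W[...,1]-p[1])<38)
for a,b in((4,20),(20,38),(38,54),(8,54)):
    w=W[near&(W[...,2]>o+a)&(W[...,2]<o+b)]
    w=w[w[:,0]>p[0]-3]
    f=least_squares(lambda q:np.hypot(w[:,0]-q[0],w[:,1]-q[1])-25,[p[0],p[1]],loss='soft_l1'); print('body',a,b,len(w),f.x.round(1),np.abs(f.fun).mean().round(2))
w=W[near&(W[...,2]>o+120)&(W[...,2]<o+138)]; print('bar',np.median(w,0).round(1),len(w))
w=W[near&(W[...,2]>o+50)&(W[...,2]<o+75)];print('ztop',np.percentile(w[:,2],[50,90]))
hsv=cv2.cvtColor(c['frame'],cv2.COLOR_RGB2HSV)
m=cv2.inRange(hsv,(100,80,30),(130,255,255)); m[:225]=0; m[255:]=0; m[:,:220]=0; m[:,260:]=0
k=cv2.convexHull(cv2.findNonZero(m))
P=np.array([ray(c,*q[0],68)[:2] for q in k]); print('hull x',P[:,0].min(),P[:,0].max(),'y',P[:,1].min(),P[:,1].max())
b=W[(m>0)&(np.abs(W[...,2]-67)<5)]; print(len(b),cv2.minEnclosingCircle(b[:,:2].astype(np.float32)))
```

```text
tcp [ 559.6 -247.9  295.4] orig z 123.90829461920805
body 4 20 79 [ 559.6 -247. ] 0.99
body 20 38 88 [ 559.6 -247.3] 1.01
body 38 54 92 [ 559.6 -247.1] 1.06
body 8 54 242 [ 559.6 -247.1] 1.05
bar [ 563.2 -245.5  252.8] 106
ztop [180.28013333 185.52279863]
hull x 531.8085683039018 606.2289213180036 y -285.51340008851787 -217.52517125952238
64 ((562.3276977539062, -251.18133544921875), 35.882606506347656)
```

```bash
python3 -m handwheel '[{"delta_pos":[0.15,0,-0.24],"twist":[0,0,0],"jaw":0},{"delta_pos":[0.29,0,-0.48],"twist":[0,0,0],"jaw":0},{"delta_pos":[0.29,0.7,-0.48],"twist":[0,0,0],"jaw":0},{"delta_pos":[0.29,1.6,-0.48],"twist":[0,0,0],"jaw":0},{"delta_pos":[0.29,2.6,-0.48],"twist":[0,0,0],"jaw":0},{"delta_pos":[0.29,3.6,-0.48],"twist":[0,0,0],"jaw":0},{"delta_pos":[0.29,4.3,-0.48],"twist":[0,0,0],"jaw":0},{"delta_pos":[0.29,4.6,-0.48],"twist":[0,0,0],"jaw":0},{"delta_pos":[0.29,4.6,-0.48],"twist":[0,0,0],"jaw":0},{"delta_pos":[0.29,4.6,-0.48],"twist":[0,0,0],"jaw":0}]'; python3 plan.py 561.5 -254.4 183.5 -0.07
python3 - <<'E'
from h import *
from scipy.optimize import least_squares
S=cam('scene');c=S
cv2.imwrite('pics/scene7.png',cv2.resize(S['frame'][170:280,190:310,::-1],None,fx=5,fy=5,interpolation=cv2.INTER_CUBIC))
W=cloud(c); p=telemetry.sense()['eef_pos']; o=p[2]-171.5; print('tcp',p.round(1),'orig z',o)
near=(np.hypot(W[...,0]-p[0],W[...,1]-p[1])<38)
w=W[near&(W[...,2]>o+8)&(W[...,2]<o+54)]; w=w[w[:,0]>p[0]-3]
f=least_squares(lambda q:np.hypot(w[:,0]-q[0],w[:,1]-q[1])-25,[p[0],p[1]],loss='soft_l1'); print('body',len(w),f.x.round(1))
m=((np.abs(W[...,2]-56)<6)&(np.abs(W[...,0]-530)<150)&(np.abs(W[...,1]+210)<150)).astype(np.uint8)
k,l,st,ce=cv2.connectedComponentsWithStats(m); i=1+st[1:,4].argmax(); w=W[l==i]
print('rack',cv2.minAreaRect(w[:,:2].astype(np.float32)),np.median(w[:,2]))
E
```

```text
time_s: 28.05
eef_pos: [562.1, -252.9, 249.0]
ee_rot: [-0.707, 0.707, -0.025, 0.025]
force: [0.0, -0.3, -2.2]
grip_width: 0.125
t 28.05 pos [ 562.1 -252.9  249. ] F [ 0.01 -0.34 -2.16] M [0.   0.04 0.05] g 0.125 q [-0.61  0.51  1.17  0.    1.47 -0.54]
delta_cm [-0.056  6.548 -0.151] twist [0.0001 0.     0.0003]
tcp [ 562.2 -253.   249.3] orig z 77.79447380992951
body 219 [ 562.2 -252.3]
rack ((526.733154296875, -199.59320068359375), (191.7900390625, 196.6857452392578), 79.87586975097656) 53.26969962558175
```

View pics/scene7.png

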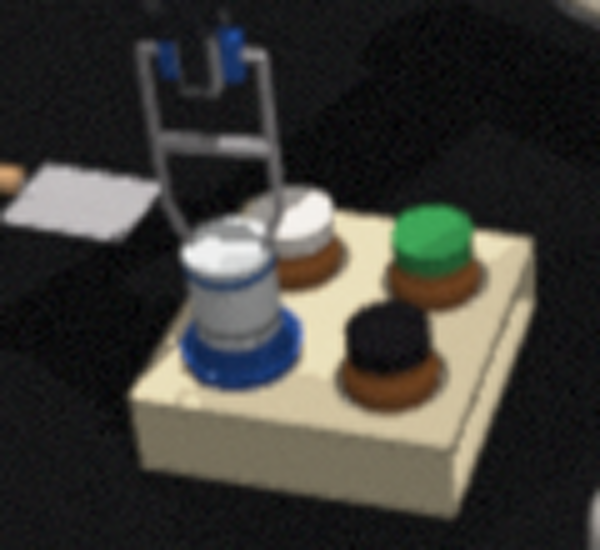

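The canister is over the seat: its base spans columns 197–281 and the rim 182–303 in the crop. I'll compare the centres.

Run:
```python
from h import *
c=load('scene')
f=lambda p:tuple(np.round([(proj(c,p)[0]-190)*5,(proj(c,p)[1]-170)*5],1))
print('canister bottom pred',f([562.2,-252.3-25,77.8]),f([562.2,-252.3+25,77.8]),'front',f([587.2,-252.3,77.8]))
for s in((562.8,-251.5),(561,-254.8)): print('rim centre',s,f([*s,68]),'L/R',f([s[0],s[1]-31,68]),f([s[0],s[1]+31,68]),'front',f([s[0]+31,s[1],68]))
g=cv2.cvtColor(c['frame'],cv2.COLOR_RGB2HSV)
for v in range(232,250,1):
    m=cv2.inRange(g[v:v+1],(100,120,30),(130,255,255))[0]; u=np.where(m[215:260]>0)[0]+215
    print(v,(v-170+.5)*5,((u.min()-190)*5,(u.max()+1-190)*5) if len(u) else None, end=' ; ')
```

```text
canister bottom pred (np.float64(194.7), np.float64(319.5)) (np.float64(280.5), np.float64(321.9)) front (np.float64(229.1), np.float64(349.6))
rim centre (562.8, -251.5) (np.float64(240.5), np.float64(334.1)) L/R (np.float64(187.6), np.float64(332.6)) (np.float64(293.5), np.float64(335.6)) front (np.float64(230.1), np.float64(370.2))
rim centre (561, -254.8) (np.float64(235.5), np.float64(331.9)) L/R (np.float64(182.6), np.float64(330.4)) (np.float64(288.4), np.float64(333.4)) front (np.float64(225.0), np.float64(367.9))
232 312.5 None ; 233 317.5 (np.int64(280), np.int64(290)) ; 234 322.5 (np.int64(285), np.int64(295)) ; 235 327.5 (np.int64(190), np.int64(300)) ; 236 332.5 (np.int64(190), np.int64(300)) ; 237 337.5 (np.int64(185), np.int64(300)) ; 238 342.5 (np.int64(180), np.int64(300)) ; 239 347.5 (np.int64(185), np.int64(295)) ; 240 352.5 (np.int64(185), np.int64(295)) ; 241 357.5 (np.int64(185), np.int64(295)) ; 242 362.5 (np.int64(190), np.int64(290)) ; 243 367.5 (np.int64(190), np.int64(290)) ; 244 372.5 (np.int64(195), np.int64(280)) ; 245 377.5 (np.int64(200), np.int64(275)) ; 246 382.5 (np.int64(210), np.int64(265)) ; 247 387.5 (np.int64(230), np.int64(240)) ; 248 392.5 None ; 249 397.5 None ;
```

```bash
python3 -m handwheel '[{"delta_pos":[0.03,0,0.08],"twist":[0,0,0],"jaw":0},{"delta_pos":[0.03,0.3,0.08],"twist":[0,0,0],"jaw":0},{"delta_pos":[0.03,0.6,0.08],"twist":[0,0,0],"jaw":0},{"delta_pos":[0.03,0.9,0.08],"twist":[0,0,0],"jaw":0},{"delta_pos":[0.03,1.2,0.08],"twist":[0,0,0],"jaw":0},{"delta_pos":[0.03,1.5,0.08],"twist":[0,0,0],"jaw":0},{"delta_pos":[0.03,1.8,0.08],"twist":[0,0,0],"jaw":0},{"delta_pos":[0.03,2.1,0.08],"twist":[0,0,0],"jaw":0},{"delta_pos":[0.03,2.3,0.08],"twist":[0,0,0],"jaw":0},{"delta_pos":[0.03,2.5,0.08],"twist":[0,0,0],"jaw":0}]'; python3 plan.py 561.5 -254.4 183.5 -0.07
```

```text
time_s: 28.93
eef_pos: [562.4, -252.1, 223.5]
ee_rot: [0.707, -0.707, 0.025, -0.025]
force: [0.3, -0.8, -3.2]
grip_width: 0.125
t 28.93 pos [ 562.4 -252.1  223.5] F [ 0.28 -0.83 -3.2 ] M [-0.    0.03  0.01] g 0.125 q [-0.61  0.52  1.21  0.    1.41 -0.54]
delta_cm [-0.075  4.004 -0.233] twist [-0.0001 -0.     -0.    ]
```

```bash
python3 -m handwheel '[{"delta_pos":[0,0.2,0],"twist":[0,0,0],"jaw":0},{"delta_pos":[0,0.4,0],"twist":[0,0,0],"jaw":0},{"delta_pos":[0,0.7,0],"twist":[0,0,0],"jaw":0},{"delta_pos":[0,1,0],"twist":[0,0,0],"jaw":0},{"delta_pos":[0,1.3,0],"twist":[0,0,0],"jaw":0},{"delta_pos":[0,1.6,0],"twist":[0,0,0],"jaw":0},{"delta_pos":[0,1.9,0],"twist":[0,0,0],"jaw":0},{"delta_pos":[0,2.2,0],"twist":[0,0,0],"jaw":0},{"delta_pos":[0,2.4,0],"twist":[0,0,0],"jaw":0},{"delta_pos":[0,2.5,0],"twist":[0,0,0],"jaw":0}]'; python3 plan.py 561.5 -254.4 183.5 -0.07
```

```text
time_s: 29.77
eef_pos: [562.3, -252.1, 198.4]
ee_rot: [0.707, -0.707, 0.025, -0.025]
force: [0.7, -0.3, -2.6]
grip_width: 0.124
t 29.77 pos [ 562.3 -252.1  198.4] F [ 0.7  -0.27 -2.64] M [-0.   -0.01 -0.03] g 0.124 q [-0.61  0.54  1.25  0.    1.35 -0.54]
delta_cm [-0.066  1.488 -0.239] twist [-0.0003  0.     -0.0004]
```

```bash
python3 -m handwheel '[{"delta_pos":[0,0.15,0],"twist":[0,0,0],"jaw":0},{"delta_pos":[0,0.3,0],"twist":[0,0,0],"jaw":0},{"delta_pos":[0,0.45,0],"twist":[0,0,0],"jaw":0},{"delta_pos":[0,0.6,0],"twist":[0,0,0],"jaw":0},{"delta_pos":[0,0.75,0],"twist":[0,0,0],"jaw":0},{"delta_pos":[0,0.9,0],"twist":[0,0,0],"jaw":0},{"delta_pos":[0,1.05,0],"twist":[0,0,0],"jaw":0},{"delta_pos":[0,1.15,0],"twist":[0,0,0],"jaw":0},{"delta_pos":[0,1.25,0],"twist":[0,0,0],"jaw":0},{"delta_pos":[0,1.3,0],"twist":[0,0,0],"jaw":0}]'; python3 plan.py 561.5 -254.4 183.5 -0.07
python3 -m handwheel '[{"delta_pos":[0,0.02,0],"twist":[0,0,0],"jaw":0},{"delta_pos":[0,0.04,0],"twist":[0,0,0],"jaw":0},{"delta_pos":[0,0.06,0],"twist":[0,0,0],"jaw":0},{"delta_pos":[0,0.08,0],"twist":[0,0,0],"jaw":0},{"delta_pos":[0,0.1,0],"twist":[0,0,0],"jaw":0},{"delta_pos":[0,0.12,0],"twist":[0,0,0],"jaw":0},{"delta_pos":[0,0.14,0],"twist":[0,0,0],"jaw":0},{"delta_pos":[0,0.16,0],"twist":[0,0,0],"jaw":0},{"delta_pos":[0,0.16,0],"twist":[0,0,0],"jaw":0},{"delta_pos":[0,0.16,0],"twist":[0,0,0],"jaw":0}]'; python3 plan.py 561.5 -254.4 183.5 -0.07
```

```text
time_s: 30.6
eef_pos: [562.4, -252.1, 185.6]
ee_rot: [0.707, -0.707, 0.025, -0.025]
force: [-0.8, -0.3, -3.3]
grip_width: 0.121
t 30.6 pos [ 562.4 -252.1  185.6] F [-0.84 -0.26 -3.28] M [ 0.02 -0.03 -0.04] g 0.121 q [-0.61  0.55  1.27  0.    1.32 -0.54]
delta_cm [-0.073  0.213 -0.237] twist [-0.0001  0.     -0.0001]
time_s: 31.43
eef_pos: [562.4, -252.1, 184.2]
ee_rot: [-0.707, 0.707, -0.025, 0.025]
force: [0.2, -0.5, -2.5]
grip_width: 0.122
t 31.43 pos [ 562.4 -252.1  184.2] F [ 0.18 -0.51 -2.52] M [ 0.03  0.02 -0.02] g 0.122 q [-0.61  0.55  1.27 -0.    1.32 -0.54]
delta_cm [-0.075  0.07  -0.233] twist [ 0. -0. -0.]
```

```bash
python3 -m handwheel '[{"delta_pos":[0,0.02,0],"twist":[0,0,0],"jaw":0},{"delta_pos":[0,0.04,0],"twist":[0,0,0],"jaw":0},{"delta_pos":[0,0.06,0],"twist":[0,0,0],"jaw":0},{"delta_pos":[0,0.08,0],"twist":[0,0,0],"jaw":0},{"delta_pos":[0,0.1,0],"twist":[0,0,0],"jaw":0},{"delta_pos":[0,0.1,0],"twist":[0,0,0],"jaw":0},{"delta_pos":[0,0.1,0],"twist":[0,0,0],"jaw":0},{"delta_pos":[0,0.1,0],"twist":[0,0,0],"jaw":0},{"delta_pos":[0,0.1,0],"twist":[0,0,0],"jaw":0},{"delta_pos":[0,0.1,0],"twist":[0,0,0],"jaw":0}]'; python3 plan.py 561.5 -254.4 183.5 -0.07
```

```text
time_s: 32.27
eef_pos: [562.5, -252.3, 183.8]
ee_rot: [-0.706, 0.707, -0.024, 0.025]
force: [-2.0, -0.3, 5.1]
grip_width: 0.123
t 32.27 pos [ 562.5 -252.3  183.8] F [-1.98 -0.34  5.11] M [0.14 0.39 0.02] g 0.123 q [-0.61  0.55  1.27 -0.    1.32 -0.54]
delta_cm [-0.09   0.033 -0.222] twist [ 0.0006 -0.      0.0008]
```

The canister is on the floor: Fz changed by +8 N at the predicted height. Now releasing.

```bash
python3 -m handwheel '[{"delta_pos":[0,-0.05,0],"twist":[0,0,0],"jaw":0},{"delta_pos":[0,-0.05,0],"twist":[0,0,0],"jaw":0.13},{"delta_pos":[0,-0.05,0],"twist":[0,0,0],"jaw":0.2},{"delta_pos":[0,-0.05,0],"twist":[0,0,0],"jaw":0.3},{"delta_pos":[0,-0.05,0],"twist":[0,0,0],"jaw":0.4},{"delta_pos":[0,-0.05,0],"twist":[0,0,0],"jaw":0.5},{"delta_pos":[0,-0.05,0],"twist":[0,0,0],"jaw":0.6},{"delta_pos":[0,-0.05,0],"twist":[0,0,0],"jaw":0.7},{"delta_pos":[0,-0.05,0],"twist":[0,0,0],"jaw":0.7},{"delta_pos":[0,-0.05,0],"twist":[0,0,0],"jaw":0.7}]' 20
python3 -m handwheel '[{"delta_pos":[0,-0.3,0],"twist":[0,0,0],"jaw":0.8},{"delta_pos":[0,-1,0],"twist":[0,0,0],"jaw":0.8},{"delta_pos":[0,-2,0],"twist":[0,0,0],"jaw":0.8},{"delta_pos":[0,-3.2,0],"twist":[0,0,0],"jaw":0.8},{"delta_pos":[0,-4.5,0],"twist":[0,0,0],"jaw":0.8},{"delta_pos":[0,-6,0],"twist":[0,0,0],"jaw":0.8},{"delta_pos":[0,-8,0],"twist":[0,0,0],"jaw":0.8},{"delta_pos":[0,-10,0],"twist":[0,0,0],"jaw":0.8},{"delta_pos":[0,-11.5,0],"twist":[0,0,0],"jaw":0.8},{"delta_pos":[0,-12,0],"twist":[0,0,0],"jaw":0.8}]'; python3 plan.py 561.5 -254.4 183.5 -0.07
python3 - <<'E'
from h import *
from scipy.optimize import least_squares
c=cam('scene')
cv2.imwrite('pics/scene8.png',cv2.resize(c['frame'][120:280,170:330,::-1],None,fx=3.6,fy=3.6,interpolation=cv2.INTER_CUBIC))
E
```

```text
time_s: 33.1
eef_pos: [562.4, -252.1, 183.7]
ee_rot: [0.707, -0.707, 0.025, -0.025]
force: [-0.2, -0.2, 0.4]
grip_width: 0.699
time_s: 33.93
eef_pos: [562.8, -252.4, 307.5]
ee_rot: [-0.706, 0.708, -0.023, 0.026]
force: [-0.6, -0.6, 0.4]
grip_width: 0.803
t 33.93 pos [ 562.8 -252.4  307.5] F [-0.57 -0.62  0.37] M [-0.    0.04 -0.02] g 0.803 q [-0.61  0.49  1.05 -0.    1.6  -0.54]
delta_cm [-0.175 12.397 -0.175] twist [0.0028 0.     0.0046]
```

View pics/scene8.png

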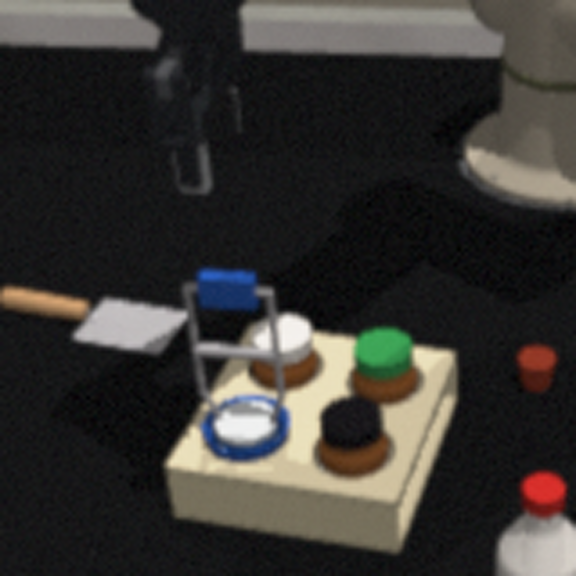

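The canister stands upright in the blue seat, its lid at rim level at crop (245,425), with the jars in place. One numeric check while the arm settles.

```bash
python3 -m handwheel '[{"delta_pos":[0,-0.5,0],"twist":[0,0,0],"jaw":0.8},{"delta_pos":[0,-1,0],"twist":[0,0,0],"jaw":0.8},{"delta_pos":[0,-1,0],"twist":[0,0,0],"jaw":0.8},{"delta_pos":[0,-1,0],"twist":[0,0,0],"jaw":0.8},{"delta_pos":[0,-1,0],"twist":[0,0,0],"jaw":0.8},{"delta_pos":[0,-1,0],"twist":[0,0,0],"jaw":0.8},{"delta_pos":[0,-1,0],"twist":[0,0,0],"jaw":0.8},{"delta_pos":[0,-1,0],"twist":[0,0,0],"jaw":0.8},{"delta_pos":[0,-1,0],"twist":[0,0,0],"jaw":0.8},{"delta_pos":[0,-1,0],"twist":[0,0,0],"jaw":0.8}]' >/dev/null
python3 - <<'E'
from h import *
c=cam('scene');W=cloud(c);h=cv2.cvtColor(c['frame'],cv2.COLOR_RGB2HSV)
m=cv2.inRange(h,(105,120,40),(125,255,255)); B=np.zeros_like(m); B[190:208,220:245]=m[190:208,220:245]
w=W[B>0]; w=w[w[:,2]>150]; print('grip',np.median(w,0).round(1),np.percentile(w[:,2],[3,97]).round(1))
w=W[(np.hypot(W[...,0]-562,W[...,1]+252)<20)&(W[...,2]<95)]; print('lid',np.median(w,0).round(1),len(w))
for n in('scene',):
  for nm,(lo,hi) in {'green':((50,100,60),(80,255,255)),'red':((0,150,100),(6,255,255))}.items():
    m=cv2.inRange(h,lo,hi); k,l,st,ce=cv2.connectedComponentsWithStats(m); print(nm,[(st[i,4],ce[i].round(0)) for i in range(1,k) if st[i,4]>30])
print(telemetry.sense()['force'])
E
python3 -c "
from rig import ctrl; print(ctrl.finish_job())"
```

```text
grip [ 567.8 -251.4  203.8] [187.  214.3]
lid [ 565.  -252.2   69. ] 115
green [(np.int32(36), array([390.,  64.])), (np.int32(192), array([276., 217.]))]
red [(np.int32(58), array([319., 219.])), (np.int32(116), array([321., 256.]))]
[-0.16320808 -0.61443839  0.10752692]
the job is handed in; nothing more can be done
None
```

The canister is out of the hook and standing released in the blue seat. I handed the job in at about 35 s; no verdict was reported.

**What I did:**
- I gripped the silver canister by its blue tab and lifted it 4 mm.
- I felt for the keeper and pressed it open. The hook head turned out to sit about 15 mm towards the robot from nominal.
- I raised the canister past the nose, drew it out, carried it over and lowered it until the floor took its weight.
- I opened the fingers, then backed the gripper off upwards.

**Hook force:** The highest contact force I estimated after leaving the hanging position was about 8 N, against the 12 N limit. Forces were read only at the end of each move, so a brief higher value in between is possible.

**Last checks:**
- **Height:** The lid reads 69 mm (expected 72) and the grip centre about 204 mm (expected 202), so it is fully home and upright. The gripper felt no contact.
- **Position:** The canister stood within about 1 mm of the seat centre as the scene camera saw it just before lowering. It then went in without touching the sides.
- **Bystanders:** The jars, stopper and bottle appear unmoved in the last picture. I did not check the beaker or the yellow look-alike after releasing.

**Disagreement:** The two cameras differed by 2–4 mm on the seat's y position. I used the scene camera, because it saw both the canister and the seat.

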